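Set up sample plates on the rotary stage for a thermal picture

TASK

Get the rotary stage ready for the thermal camera and take the picture: stand every metal sample plate that lies on the bench up on its short end on the stage's beam, side by side and leaning flat against the sloped back fence (a plate laid down with its end to the fence can be tipped up by pushing its overhanging end against it), and turn the stage until the scale reads 40 degrees at the index line. When all plates stand and the angle is set, press the black shutter button on the remote release right down, and do not shove the loose things lying about on the bench.

Things in the scene. Friction and masses are not known exactly. Their poses are not given: they have to be found in the camera images.
- plate1: flat metal sample plate (aluminium, 97 g), a plain bar 90 x 40 x 10 mm with a small hole near each end; origin at its centre, x along its 90 mm length, y across its 40 mm width, z through its 10 mm thickness. Both faces and both ends are alike. Starts lying flat on the bench. There are three or four plates; an absent one is None from the start.
- plate2: flat metal sample plate (copper, 320 g), a plain bar 90 x 40 x 10 mm with a small hole near each end; origin at its centre, x along its 90 mm length, y across its 40 mm width, z through its 10 mm thickness. Both faces and both ends are alike. Starts lying flat on the bench. There are three or four plates; an absent one is None from the start.
- plate3: flat metal sample plate (dark steel, 280 g), a plain bar 90 x 40 x 10 mm with a small hole near each end; origin at its centre, x along its 90 mm length, y across its 40 mm width, z through its 10 mm thickness. Both faces and both ends are alike. Starts lying flat on the bench. There are three or four plates; an absent one is None from the start.
- plate4: flat metal sample plate (brass, 306 g), a plain bar 90 x 40 x 10 mm with a small hole near each end; origin at its centre, x along its 90 mm length, y across its 40 mm width, z through its 10 mm thickness. Both faces and both ends are alike. Starts lying flat on the bench. There are three or four plates; an absent one is None from the start.
- fence (a point): middle of the foot of the stage's back fence, on the beam's flat top, 80 mm above the bench. Axes turn with the stage: x straight into the fence (away from the plates' side), y along it, z up. At reading 0 x points roughly towards the robot: the plates' side is the far side. Four plates fit side by side with centres at y = -78, -26, 26 and 78 mm.
- beam_edge (a point): middle of the front top edge of the stage's beam, at x = -60 mm in the frame of fence, same axes. The beam: aluminium extrusion, flat top from x = -60 to +12 mm and y = -108 to 108 mm, 50 mm high, on the dial. A plate laid flat on it with its end against the fence sticks out 30 mm in front, 50 mm above the dial.
- fence_top (a point): middle of the front top edge of the fence, a steel strip 4 mm thick, 216 mm long, 50 mm high, leaning back 12 degrees from vertical (top towards +x); axes as fence. A plate tipped past upright leans on it and stays.
- axis (a point): turning axis of the stage at the top of the round dial (radius 100 mm), 30 mm above the bench; in the frame of fence at x = -30, y = 0, z = -50 mm, same axes.
- handle (a point): centre of the upright round handle pin of the stage (16 mm diameter, 34 mm tall, this point 56 mm above the bench and 10 mm below its top), at the end of an arm 165 mm from the turning axis; it turns with the stage, axes as fence (it lies at x = -30 mm, y = +165 mm, z = -24 mm in that frame).
- dial (a joint): scale reading in rad, growing as the stage turns counterclockwise seen from above; 40 degrees is 0.698. Friction of 0.6 N m (4 N at the handle) holds it; stops at -1.3, 1.3. The dial has a tick every 5 degrees, longer every 10, longest every 20, a thick one at 0; seen from above, positive readings run clockwise from the zero tick.
- index (a point): white index line on a small fixed black block at the rim of the dial on its far side from the robot, 109.5 mm from the turning axis and 30 mm above the bench; its x axis points to the turning axis (the round steel base, radius 118 mm, does not turn).
- shutter_top (a point): top centre of the black round shutter button (28 mm diameter) on the grey remote release box (70 x 50 x 25 mm, fixed), 43 mm above the bench; pressed straight down.
- shutter (a joint): how far the shutter button is pressed, m: 0 up, 0.006 right down; springs back; right down takes 4 N. It counts as pressed beyond 0.004.
- multimeter: orange hand-held multimeter lying on its back, 170 x 82 x 40 mm, loose; origin at the centre of its underside. A bystander.
- heatsink: small finned dark heat sink 44 x 40 x 20 mm, loose, origin at the centre of its underside. A bystander.
- attenuator: steel coaxial attenuator about 65 mm long, 21 mm thick, loose, lying along its x. A bystander.
- jar: small closed jar 48 mm wide, 60 mm tall, loose, origin under its centre. A bystander.
- screwdriver: screwdriver 190 mm long lying along its x, loose. A bystander.
- tape: roll of blue tape, 90 mm wide, 18 mm high, loose, origin under its centre. A bystander.
Things that resemble listed ones, but are neither listed nor needed, are in the scene too. What is shaped like the part that bears shutter_top but blue, red or yellow is not meant.

How it is judged (in metres and radians):
On the way:
1. the shutter button is pressed down while every plate stands against the fence and the scale reads 40 degrees (value of joint shutter above 0.004 m and x of plate1 in the frame of fence between -0.012 and 0.018 m and y of plate1 in the frame of fence between -0.098 and 0.098 m and z of plate1 in the frame of fence between 0.036 and 0.054 m and angle between the x axis of each of plate1, plate2, plate3, plate4 and the z axis of fence, either way round below 0.33 rad and angle between the z axis of each of plate1, plate2, plate3, plate4 and the x axis of fence, either way round below 0.33 rad and x of plate2 in the frame of fence between -0.012 and 0.018 m and y of plate2 in the frame of fence between -0.098 and 0.098 m and z of plate2 in the frame of fence between 0.036 and 0.054 m and x of plate3 in the frame of fence between -0.012 and 0.018 m and y of plate3 in the frame of fence between -0.098 and 0.098 m and z of plate3 in the frame of fence between 0.036 and 0.054 m and x of plate4 in the frame of fence between -0.012 and 0.018 m and y of plate4 in the frame of fence between -0.098 and 0.098 m and z of plate4 in the frame of fence between 0.036 and 0.054 m and value of joint dial between 0.646 and 0.75 rad), for 0.1 s.
At the end, for the whole second after the job is handed in: every plate present stands on a short end against the fence, at rest (length within 19 degrees of vertical, centre 12 mm before to 18 mm behind the fence foot, 36 to 54 mm above the beam); scale at 40 +-3 degrees; the button was pressed over 4 mm while all this was so and is up again (x of plate1 in the frame of fence between -0.012 and 0.018 m and y of plate1 in the frame of fence between -0.098 and 0.098 m and z of plate1 in the frame of fence between 0.036 and 0.054 m and angle between the x axis of each of plate1, plate2, plate3, plate4 and the z axis of fence, either way round below 0.33 rad and angle between the z axis of each of plate1, plate2, plate3, plate4 and the x axis of fence, either way round below 0.33 rad and x of plate2 in the frame of fence between -0.012 and 0.018 m and y of plate2 in the frame of fence between -0.098 and 0.098 m and z of plate2 in the frame of fence between 0.036 and 0.054 m and x of plate3 in the frame of fence between -0.012 and 0.018 m and y of plate3 in the frame of fence between -0.098 and 0.098 m and z of plate3 in the frame of fence between 0.036 and 0.054 m and x of plate4 in the frame of fence between -0.012 and 0.018 m and y of plate4 in the frame of fence between -0.098 and 0.098 m and z of plate4 in the frame of fence between 0.036 and 0.054 m and value of joint dial between 0.646 and 0.75 rad and linear speed of each of plate1, plate2, plate3, plate4 below 0.02 m/s and value of joint shutter below 0.002 m); the robot touches nothing.
It fails at once if a bystander (multimeter, heatsink, attenuator, jar, screwdriver, tape) is shoved more than 6 cm (distance of any of multimeter, heatsink, attenuator, jar, screwdriver, tape from where it was at the start of the episode above 0.06 m).
Of plate1, plate2, plate3, plate4 only 3 to 4 are there at a start; the rules pass over those that are not, and their reading is None.
At some moment in a run one of plate1, plate2, plate3, plate4 may be knocked a few centimetres aside while the robot is not near it.
Once in a run the grip may slacken for a moment while it holds something.
It also fails if it takes over 210 s, if anything falls off the work surface, if the arm or the gripper's body presses on something with over 40 N, if the wrist force passes 120 N, or if a joint passes its speed limit or range.

ROBOT

A 6-joint arm with a two-finger parallel gripper is mounted at the origin on the work surface. World frame = base frame: x ahead of the robot, y to its left, z up, the work surface at z = 0. Lengths are in mm, angles in rad, forces in N, time in s.
With the tool pointing down it reaches from about 350 to 775 mm from the base axis. Payload 7.3 kg.
Tool frame: the origin (TCP) lies at the very end of the fingers, on their centre line; the grasp point (between the pads) lies 19 mm behind it; z points along the fingers, y is the line along which they close (so a half turn about z gives the same grasp; the last joint's range is limited). The gripper opens to 92 mm and grips with 3 to 60 N. Pads are 19 mm wide; open, the fingers measure 130 mm over their backs; the gripper's body (75 mm by 190 mm) begins 47 mm behind the grasp point.
Start: joints at [-1.322, 0.342, 1.524, -0, 1.275, -0.146], TCP at [201.951, -484.624, 226.741] pointing down, gripper open.
Joint ranges: [-2.53, 2.53], [-0.77, 2.02], [0.04, 2.7], [-1, 4.14], [0.28, 2.66], [-3.11, 3.11]. Speed limits (rad/s): [2.57, 2.57, 3.14, 3.14, 3.14, 3.14].

INTERFACE

Orientations are given as [roll, pitch, yaw] about the fixed x, y, z axes, in that order (R = Rz(yaw) Ry(pitch) Rx(roll)).
In Python, from plant import bot gives the robot as it stands.
- The arm moves only by the tool jog_arm, never from a script. Its argument "targets" is a list of rows, each an object with "xyz": the shift along the tool's x, y, z as a fraction of full scale, a list of three; "spin": the turn about the tool's z as a fraction of full scale. In form: [{"xyz": [x, y, z], "spin": spin}, ...]. A call has exactly 10 rows; each row shifts and turns the commanded pose from where the row before left it, along the tool's axes as they then stand; what a row does not reach is not made up. Full scale, the value 1, is 80 mm for a shift and 0.1 rad for a turn. A row lasts 1/8 s, in which the tool goes at most 62.5 mm and 10.7 degrees, less where a joint would pass 70% of its speed; a pose out of reach is approached as far as the arm can. A call with a number of a shift or a turn outside -1 to 1 is refused whole. A call with a gripper value outside its range is refused whole. "gripper" is the opening in per cent of the stroke, from 0 (shut) to 100 (fully open), set as the call begins (left out, the last holds). The fingers move at their own pace and stop on an object; the grip force is fixed at half the most. Time passes only in rows, so rows that do not move let the fingers close, or fill a call up. It gives the time, the measured TCP pose, the force, the opening and the grip force at its end, in the units of the state.
- bot.get_obs(): the state, without advancing time (a new reading comes with each control period).
- bot.capture(name): name is "scene" or "top" or "wrist"; returns the picture (384x512x3 uint8, blue, green, red); there is no depth.
- bot.get_calibration(name): a dict with "vfov" (degrees; the focal length in pixels is half the picture's height over the tangent of half this angle, whatever the lens; pixels are square), "cx", "cy" (the principal point, pixels), "k1" (the pictures are not rectified: a ray, as slopes to the right and down, at radius r is drawn at 1 + k1 r^2 times it, then the intrinsics apply), "eye" and "rotation" of the camera in the world. Camera axes: x right, y down, z forward; pixel columns grow to the right and rows downward; lengths in mm; the calibration is good to about 2 mm. A picture is of the moment at which its call begins: read the wrist's pose just before it. get_calibration takes no time and is no camera call; for the wrist camera it gives the pose at the moment of the call.
- bot.close_job(): hands the job in; it is judged then, once.
The state is a dict: "time": time; "joint_positions": joint angles; "dq": joint speeds; "tau": joint torques, N m; "tool_pos": TCP position; "tcp_rot": TCP orientation; "contact_force": force on the tool from outside, world axes, zero at the start; "moment": the same for the moment, N m; "grip_width": finger opening in mm; "finger_force": force on a finger pad.
Only numpy, scipy, OpenCV 4.12 (cv2) and the standard library are available. Lean on these libraries where they do the work, as an engineer would, in place of code of your own. Each camera call takes 0.05 s, during which the arm holds its last target. There are 200 camera calls.

## Working session

There is one attempt and no reset: what is moved stays moved. The work goes in short steps, Python scripts to look and compute and a tool call to move; the robot and the scene stay as the last step left them, time stands still between calls to the robot, and variables do not carry over. Pictures are saved under pics/ and viewed, at most 14 in all, crops included, and the job is handed in when it is done.

Besides the shell and the picture viewer there is one more tool, called after "Emit:" by a JSON object that holds its "api" and its "payload". jog_arm: Moves the arm, as the interface text tells. Shift numbers are shares of 80 mm and turn numbers shares of 0.1 rad, none past 1 either way. Its arguments: {"type":"object","properties":{"targets":{"type":"array","items":{"type":"object","properties":{"xyz":{"type":"array","items":{"type":"number"}},"spin":{"type":"number"}}}},"gripper":{"type":"number"}},"required":["targets"]}

```bash
ls; mkdir -p pics; cat > h.py <<'E'
import numpy as np, cv2
from plant import bot
from scipy.spatial.transform import Rotation as R
def K(c):
    f=192/np.tan(np.radians(c['vfov'])/2); return np.array([[f,0,c['cx']],[0,f,c['cy']],[0,0,1]])
def unproj(c,uv,z):
    k=K(c); d=(np.array(uv,float)-[c['cx'],c['cy']])/k[0,0]
    rd=np.linalg.norm(d); r=rd
    for _ in range(30): r=rd/(1+c['k1']*r*r)
    s=d*(r/rd if rd>0 else 1)
    v=np.array(c['rotation'])@np.array([s[0],s[1],1]); e=np.array(c['eye'])
    return e+v*(z-e[2])/v[2]
def proj(c,p):
    q=np.array(c['rotation']).T@(np.array(p,float)-np.array(c['eye'])); s=q[:2]/q[2]
    return s*(1+c['k1']*(s@s))*K(c)[0,0]+[c['cx'],c['cy']]
E
python3 - <<'E'
from h import *
for n in ['top','scene']:
    c=bot.get_calibration(n); print(n,c); im=bot.capture(n)
    cv2.imwrite(f'pics/{n}0.png',cv2.resize(im,(800,600),interpolation=cv2.INTER_CUBIC)); cv2.imwrite(f'pics/{n}0raw.png',im)
print(bot.get_obs())
E
```

```text
pics
top {'vfov': 45.73724458743968, 'cx': 254.49013735455767, 'cy': 187.2729889852626, 'k1': -0.06657705343807457, 'eye': array([ 273.75105045,   73.28885934, 1436.72714097]), 'rotation': array([-2.9713002 , -0.02354944, -1.56314894])}
scene {'vfov': 56.30653139603865, 'cx': 257.49468079431284, 'cy': 199.01959104038437, 'k1': -0.0952324262085261, 'eye': array([1322.55543575, -144.52449032,  736.63567518]), 'rotation': array([-2.21394195,  0.02173258,  1.30195681])}
{'time': 0.1, 'joint_positions': array([-1.32198631e+00,  3.42659095e-01,  1.52488505e+00, -2.64349332e-07,
        1.27537772e+00, -1.46032905e-01]), 'dq': array([-0.00054786, -0.00206822, -0.00253838, -0.00085894,  0.00147204,
       -0.00142185]), 'tau': array([ 1.77230333e-03, -4.32004344e+01, -2.44693458e+01,  7.19386968e-02,
        5.25572710e-02, -5.36106165e-05]), 'tool_pos': array([ 201.86823967, -484.27059093,  226.12402971]), 'tcp_rot': array([-3.14027755e+00, -1.93169651e-04,  3.94842872e-01]), 'contact_force': array([ 0.49288894, -0.40158654, -0.3332155 ]), 'moment': array([-0.0173436 ,  0.01215479, -0.02402223]), 'finger_force': 0.0, 'grip_width': 91.98998001815491}
```

View pics/top0.png

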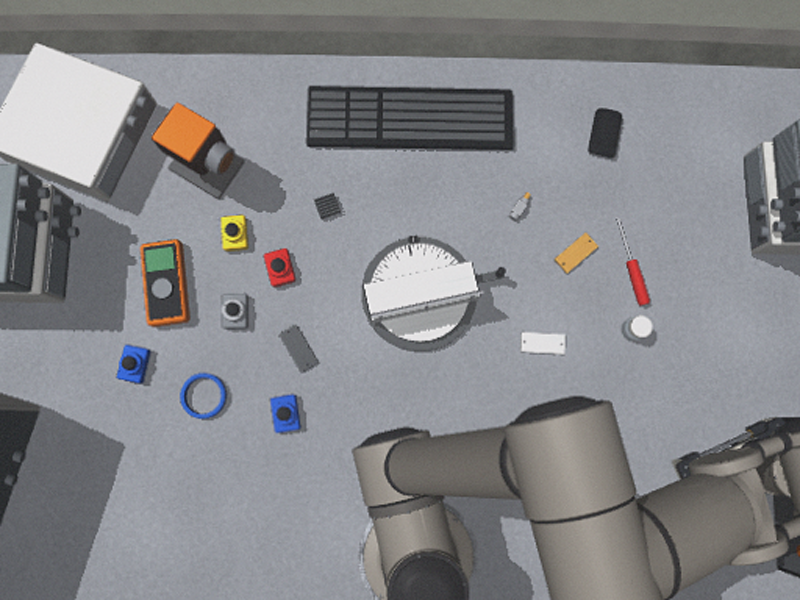

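View pics/scene0.png

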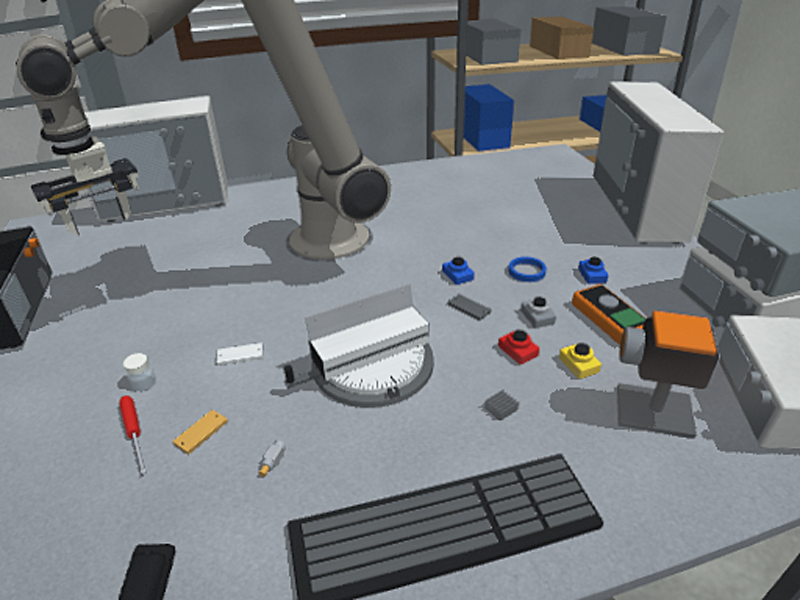

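Both pictures show three plates: white aluminium at (543,343), orange-ish at (577,253) and dark steel at (298,347) in the enlarged top view. The stage is at (420,293), its handle at (500,272), and the grey shutter box at (233,308).

```bash
cat >> h.py <<'E'
_gc=bot.get_calibration
def cal(n):
    c=dict(_gc(n)); c['rotation']=R.from_euler('xyz',c['rotation']).as_matrix(); return c
E
python3 - <<'E'
from h import *
c=cal('top'); s=1.5625
for n,u,v,z in [('alu',543,343,10),('or',577,253,10),('steel',298,347,10),('alu_l',522,341,10),('alu_r',566,345,10),('or_l',556,267,10),('or_r',598,239,10),('st_t',285,330,10),('st_b',312,366,10),('shut',233,309,43),('axis',420,293,30),('handle',501,271,66),('idx',413,241,30),('beamFL',366,290,80),('beamFR',474,263,80),('fenceTL',374,320,129),('fTR',479,290,129),('sd_tip',618,220,5),('sd_end',644,304,10),('jar',640,327,60),('heats',329,206,10),('att',520,206,10),('red',280,265,43)]:
    print(n,np.round(unproj(c,((u+.5)/s-.5,(v+.5)/s-.5),z)))
im=cv2.imread('pics/top0raw.png')[135:240,215:340]; cv2.imwrite('pics/st.png',cv2.resize(im,None,fx=6,fy=5.7,interpolation=cv2.INTER_CUBIC))
w=cal('wrist'); print(w)
E
```

```text
alu [ 420. -253.   10.]
or [ 608. -330.   10.]
steel [407. 241.  10.]
alu_l [ 423. -211.   10.]
alu_r [ 416. -301.   10.]
or_l [ 578. -285.   10.]
or_r [ 639. -376.   10.]
st_t [441. 268.  10.]
st_b [369. 212.  10.]
shut [478. 368.  43.]
axis [516.  -2.  30.]
handle [ 556. -161.   66.]
idx [623.  12.  30.]
beamFL [512. 105.  80.]
beamFR [ 568. -105.   80.]
fenceTL [447.  88. 129.]
fTR [ 506. -108.  129.]
sd_tip [ 682. -422.    5.]
sd_end [ 502. -467.   10.]
jar [ 448. -437.   60.]
heats [701. 186.  10.]
att [ 707. -213.   10.]
red [568. 278.  43.]
{'vfov': 71.3043015646768, 'cx': 256.1445052920301, 'cy': 187.81198623610976, 'k1': -0.0009703151053453102, 'eye': array([ 274.34076337, -454.59985326,  385.15902203]), 'rotation': array([[ 0.38567696, -0.88343729, -0.26606736],
       [-0.92263173, -0.36991469, -0.10915043],
       [-0.00199467,  0.287579  , -0.95775484]])}
```

View pics/st.png

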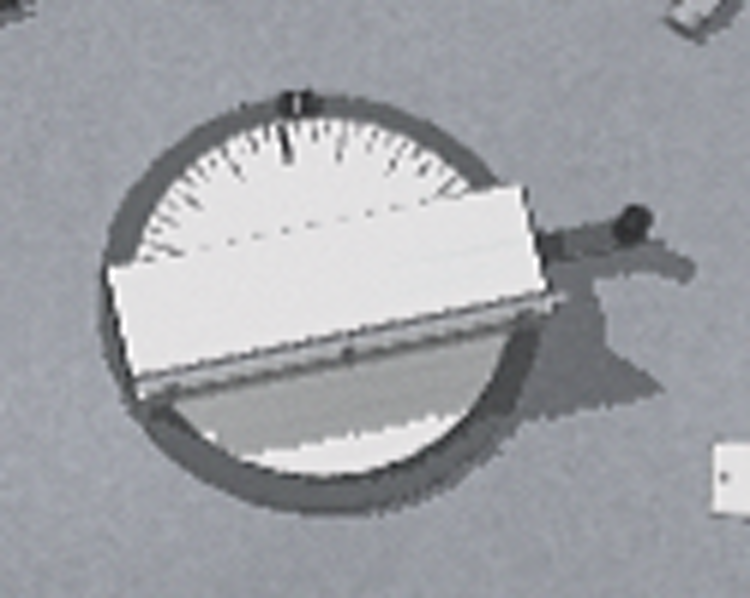

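The zoomed crop shows the zero tick at (286,143), slightly left of the index at (297,103), so the scale reads about +6°. The handle pin is at (632,222). I'll move over the stage and look with the wrist camera.

Emit:
{"api": "jog_arm", "payload": {"targets": [{"xyz":[0.59,-0.32,0],"spin":0},{"xyz":[0.59,-0.32,0],"spin":0},{"xyz":[0.59,-0.32,0],"spin":0},{"xyz":[0.59,-0.32,0],"spin":0},{"xyz":[0.59,-0.32,0],"spin":0},{"xyz":[0.59,-0.32,0],"spin":0},{"xyz":[0.59,-0.32,0],"spin":0},{"xyz":[0.59,-0.32,0],"spin":0},{"xyz":[0.59,-0.32,0],"spin":0},{"xyz":[0,0,0],"spin":0}], "gripper": 45}}

```text
time: 1.35
tool_pos: [506.8, -105.6, 226.1]
tcp_rot: [-3.141, 0.0, 0.4]
contact_force: [0.6, -0.9, 0.2]
grip_width: 41.5
finger_force: 0.0
```

```bash
cat >> h.py <<'E'
import json
def shot(n,name,crop=None,fx=1.5625):
    c=cal(n); im=bot.capture(n); cv2.imwrite(f'pics/{name}raw.png',im)
    json.dump({k:np.array(v).tolist() for k,v in c.items()},open(f'pics/{name}.json','w'))
    if crop: im=im[crop[1]:crop[3],crop[0]:crop[2]]
    cv2.imwrite(f'pics/{name}.png',cv2.resize(im,None,fx=fx,fy=fx,interpolation=cv2.INTER_CUBIC)); return c,im
def px(name,u,v,z,crop=(0,0),fx=1.5625):
    c=json.load(open(f'pics/{name}.json')); c['rotation']=np.array(c['rotation'])
    return unproj(c,((u+.5)/fx-.5+crop[0],(v+.5)/fx-.5+crop[1]),z)
def st():
    o=bot.get_obs(); print('t',round(o['time'],1),'tcp',np.round(o['tool_pos'],1),'rpy',np.round(o['tcp_rot'],3),'F',np.round(o['contact_force'],1),'w',round(o['grip_width'],1),'g',round(o['finger_force'],1)); return o
def go(p,yaw=None):
    o=bot.get_obs(); y0=o['tcp_rot'][2]; d=np.array(p)-o['tool_pos']
    t=R.from_euler('xyz',o['tcp_rot']).as_matrix().T@d
    print('shift/80:',np.round(t/80,2), 'spin/0.1:', None if yaw is None else np.round(-((yaw-y0+np.pi/2)%np.pi-np.pi/2)/.1,1))
E
python3 - <<'E'
from h import *
st(); shot('wrist','w1')
E
```

```text
t 1.4 tcp [ 506.8 -105.6  226.1] rpy [-3.141  0.     0.4  ] F [ 0.6 -0.9  0.2] w 41.5 g 0.0
```

View pics/w1.png

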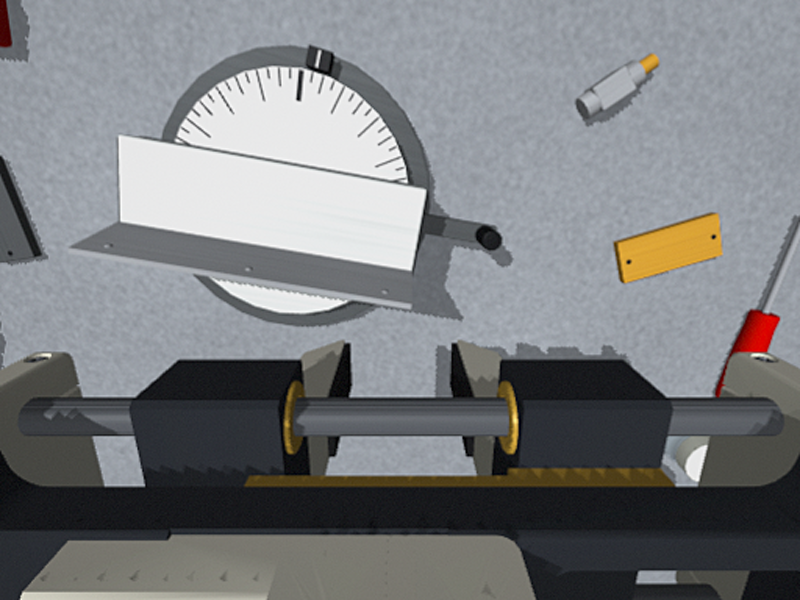

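The wrist view shows the index line at about (319,60), the zero tick at (300,86), the handle top at (487,238), and the beam's front corners at (119,136) and (427,188).

```bash
python3 - <<'E'
from h import *
P={n:px('w1',u,v,z) for n,u,v,z in [('idx',319,60,30),('zi',299,100,30),('zo',301,70,30),('hand',488,237,66),('bFL',119,136,80),('bFR',427,188,80),('fL',121,222,80),('fR',412,270,80),('or_a',615,243,10),('or_b',719,212,10),('or_c',721,246,10),('or_d',624,282,10)]}
for k,v in P.items(): print(k,np.round(v))
m=(P['bFL']+P['bFR'])/2; d=P['bFR']-P['bFL']; print('len',np.linalg.norm(d)); d/=np.linalg.norm(d)
n=np.array([d[1],-d[0],0]); n*= -1 if n[0]<0 else 1   # front dir (+x-ish)
ax=m-30*n; print('axis from beam',ax, 'yang',np.degrees(np.arctan2(d[1],d[0])))
h=P['hand']-ax; print('hand dist',np.hypot(*h[:2]),np.degrees(np.arctan2(h[1],h[0])))
i=P['idx']-ax; print('idx',np.hypot(*i[:2]),np.degrees(np.arctan2(i[1],i[0])))
for k in('zi','zo'):
  i=P[k]-ax; print(k,np.hypot(*i[:2]),np.degrees(np.arctan2(i[1],i[0])))
E
```

```text
idx [627.  13.  30.]
zi [595.  18.  30.]
zo [615.  23.  30.]
hand [ 559. -156.   66.]
bFL [523. 111.  80.]
bFR [574. -98.  80.]
fL [465.  97.  80.]
fR [ 515. -112.   80.]
or_a [ 595. -279.   10.]
or_b [ 655. -349.   10.]
or_c [ 630. -368.   10.]
or_d [ 567. -305.   10.]
len 214.46798808128807
axis from beam [519.30933041  -0.53087743  80.        ] yang -76.32152725732722
hand dist 160.75994434683676 -75.87658109274533
idx 108.65399346649706 6.974434493248379
zi 77.65952000057075 13.482973351722183
zo 98.89008793239104 13.778426278073345
```

Emit:
{"api": "jog_arm", "payload": {"targets": [{"xyz":[0.17,0.43,0],"spin":0},{"xyz":[0.17,0.43,0],"spin":0},{"xyz":[0,0,0.15],"spin":-1},{"xyz":[0,0,0.15],"spin":-1},{"xyz":[0,0,0.15],"spin":-1},{"xyz":[0,0,0.15],"spin":-1},{"xyz":[0,0,0.15],"spin":-1},{"xyz":[0,0,0.15],"spin":-1},{"xyz":[0,0,0],"spin":-1},{"xyz":[0,0,0],"spin":-1}], "gripper": 55}}

```text
time: 2.65
tool_pos: [555.9, -162.9, 154.3]
tcp_rot: [-3.14, 0.0, 1.196]
contact_force: [-0.1, -0.1, 0.1]
grip_width: 50.6
finger_force: 0.0
```

Emit:
{"api": "jog_arm", "payload": {"targets": [{"xyz":[0,0,0],"spin":-1},{"xyz":[0,0,0],"spin":-1},{"xyz":[0,0,0],"spin":-1},{"xyz":[0,0,0],"spin":-1},{"xyz":[0,0,0],"spin":-1},{"xyz":[0,0,0],"spin":-1},{"xyz":[0,0,0],"spin":0},{"xyz":[0,0,0],"spin":0},{"xyz":[0,0,0],"spin":0},{"xyz":[0,0,0],"spin":0}]}}

```text
time: 3.9
tool_pos: [557.0, -161.7, 154.7]
tcp_rot: [-3.142, 0.0, 1.794]
contact_force: [0.7, 0.1, 0.5]
grip_width: 50.3
finger_force: 0.0
```

```bash
python3 - <<'E'
from h import *
st(); go([558.5,-159.5,45],np.radians(103.7))
E
```

```text
t 3.9 tcp [ 557.  -161.7  154.7] rpy [-3.142  0.     1.794] F [0.7 0.1 0.5] w 50.3 g 0.0
shift/80: [0.02 0.02 1.37] spin/0.1: -0.2
```

Emit:
{"api": "jog_arm", "payload": {"targets": [{"xyz":[0.02,0.02,0.35],"spin":-0.2},{"xyz":[0,0,0.34],"spin":0},{"xyz":[0,0,0.34],"spin":0},{"xyz":[0,0,0.34],"spin":0},{"xyz":[0,0,0],"spin":0},{"xyz":[0,0,0],"spin":0},{"xyz":[0,0,0],"spin":0},{"xyz":[0,0,0],"spin":0},{"xyz":[0,0,0],"spin":0},{"xyz":[0,0,0],"spin":0}]}}

```text
time: 5.15
tool_pos: [558.3, -159.7, 45.3]
tcp_rot: [3.141, 0.0, 1.815]
contact_force: [-0.5, 0.8, 0.3]
grip_width: 50.4
finger_force: 0.0
```

Emit:
{"api": "jog_arm", "payload": {"targets": [{"xyz":[0,0,0],"spin":0},{"xyz":[0,0,0],"spin":0},{"xyz":[0,0,0],"spin":0},{"xyz":[0,0,0],"spin":0},{"xyz":[0,0,0],"spin":0},{"xyz":[0,0,0],"spin":0},{"xyz":[0,0,0],"spin":0},{"xyz":[0,0,0],"spin":0},{"xyz":[0,0,0],"spin":0},{"xyz":[0,0,0],"spin":0}], "gripper": 0}}

```text
time: 6.4
tool_pos: [558.1, -159.8, 45.1]
tcp_rot: [-3.141, 0.0, 1.815]
contact_force: [-4.7, -2.5, 1.2]
grip_width: 15.1
finger_force: 30.0
```

Emit:
{"api": "jog_arm", "payload": {"targets": [{"xyz":[0.0035,0.12,0],"spin":-0.583},{"xyz":[0.0035,0.12,0],"spin":-0.583},{"xyz":[0.0035,0.12,0],"spin":-0.583},{"xyz":[0.0035,0.12,0],"spin":-0.583},{"xyz":[0.0035,0.12,0],"spin":-0.583},{"xyz":[0.0035,0.12,0],"spin":-0.583},{"xyz":[0.0035,0.12,0],"spin":-0.583},{"xyz":[0.0035,0.12,0],"spin":-0.583},{"xyz":[0.0035,0.12,0],"spin":-0.583},{"xyz":[0.0035,0.12,0],"spin":-0.583}]}}

```text
time: 7.65
tool_pos: [640.1, -111.9, 45.1]
tcp_rot: [-3.141, 0.001, 2.4]
contact_force: [-3.0, -5.6, 0.5]
grip_width: 15.1
finger_force: 30.0
```

Emit:
{"api": "jog_arm", "payload": {"targets": [{"xyz":[0,0,0],"spin":0},{"xyz":[0,0,0],"spin":0},{"xyz":[0,0,0],"spin":0},{"xyz":[0,0,0],"spin":0},{"xyz":[0,0,0],"spin":0},{"xyz":[0,0,0],"spin":0},{"xyz":[0,0,0],"spin":0},{"xyz":[0,0,0],"spin":0},{"xyz":[0,0,0],"spin":0},{"xyz":[0,0,0],"spin":0}]}}

```text
time: 8.9
tool_pos: [640.2, -111.4, 45.3]
tcp_rot: [3.141, 0.001, 2.397]
contact_force: [4.7, 0.2, -3.5]
grip_width: 15.3
finger_force: 30.0
```

```bash
python3 - <<'E'
from h import *
o=st(); d=o['tool_pos']-[519.3,-.5,0]; print(np.hypot(*d[:2]),np.degrees(np.arctan2(d[1],d[0]))+90-7)
E
```

```text
t 8.9 tcp [ 640.2 -111.4   45.3] rpy [3.141e+00 1.000e-03 2.397e+00] F [ 4.7  0.2 -3.5] w 15.3 g 30.0
164.05135956559113 40.462023825860875
```

Emit:
{"api": "jog_arm", "payload": {"targets": [{"xyz":[0,0,0],"spin":0},{"xyz":[0,0,0],"spin":0},{"xyz":[0,0,-0.45],"spin":0},{"xyz":[0,0,-0.45],"spin":0},{"xyz":[0,0,-0.45],"spin":0},{"xyz":[-0.31,-0.44,0],"spin":0},{"xyz":[-0.31,-0.44,0],"spin":0},{"xyz":[-0.31,-0.44,0],"spin":0},{"xyz":[-0.31,-0.44,0],"spin":0.5},{"xyz":[-0.31,-0.44,0],"spin":0.6}], "gripper": 75}}

```text
time: 10.15
tool_pos: [608.8, -325.7, 153.1]
tcp_rot: [-3.141, -0.001, 2.286]
contact_force: [0.6, 0.0, -0.1]
grip_width: 68.8
finger_force: 0.0
```

```bash
python3 - <<'E'
from h import *
st(); shot('wrist','w2')
E
```

```text
t 10.2 tcp [ 608.8 -325.7  153.1] rpy [-3.141e+00 -1.000e-03  2.286e+00] F [ 0.6  0.  -0.1] w 68.8 g 0.0
```

View pics/w2.png

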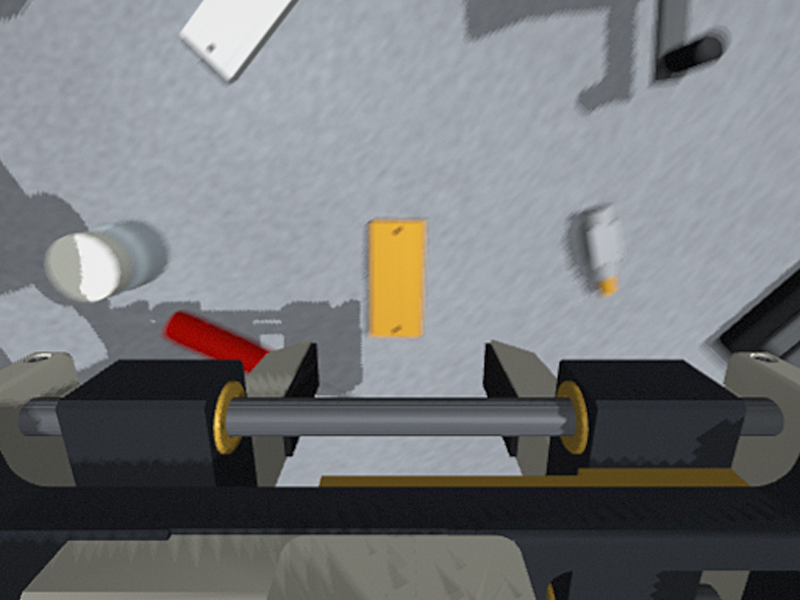

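The orange plate is in plain view, with corners at about (370,220), (426,220), (424,337) and (369,338), nearly square to the gripper.

```bash
cat >> h.py <<'E'
def plate(name,corners,g=14,pick=True):
    q=np.array([px(name,u,v,10)[:2] for u,v in corners]); c=q.mean(0)
    a=(q[0]+q[1]-q[2]-q[3])/2; b=(q[1]+q[2]-q[0]-q[3])/2
    print('c',np.round(c,1),'L',np.round(np.linalg.norm(a),1),'W',np.round(np.linalg.norm(b),1))
    yaw=np.arctan2(a[1],a[0]); o=bot.get_obs(); y0=o['tcp_rot'][2]
    yaw=y0+((yaw-y0+np.pi/2)%np.pi-np.pi/2); print('yaw',round(yaw,3),np.degrees(yaw))
    p=c+g*np.array([np.cos(yaw),np.sin(yaw)]); print('grip',np.round(p,1)); go([*p,2],yaw)
E
python3 - <<'E'
from h import *
st(); plate('w2',[(370,220),(426,220),(424,337),(369,338)])
E
```

```text
t 10.2 tcp [ 607.  -331.7  152.9] rpy [-3.139e+00  1.000e-03  2.279e+00] F [-3.3 -2.7 -0.6] w 68.8 g 0.0
c [ 609.4 -329.5] L 90.8 W 41.5
yaw 2.272 130.18959053160194
grip [ 600.4 -318.8]
shift/80: [0.18 0.05 1.89] spin/0.1: 0.1
```

Emit:
{"api": "jog_arm", "payload": {"targets": [{"xyz":[0.09,0.025,0.3],"spin":0.1},{"xyz":[0.09,0.025,0.4],"spin":0},{"xyz":[0,0,0.5],"spin":0},{"xyz":[0,0,0.4],"spin":0},{"xyz":[0,0,0.28],"spin":0},{"xyz":[0,0,0],"spin":0},{"xyz":[0,0,0],"spin":0},{"xyz":[0,0,0],"spin":0},{"xyz":[0,0,0],"spin":0},{"xyz":[0,0,0],"spin":0}]}}

```text
time: 11.45
tool_pos: [603.3, -311.0, 2.8]
tcp_rot: [-3.142, 0.0, 2.278]
contact_force: [0.0, -0.4, -0.1]
grip_width: 68.9
finger_force: 0.0
```

Emit:
{"api": "jog_arm", "payload": {"targets": [{"xyz":[0,0,0],"spin":0},{"xyz":[0,0,0],"spin":0},{"xyz":[0,0,0],"spin":0},{"xyz":[0,0,0],"spin":0},{"xyz":[0,0,0],"spin":0},{"xyz":[0,0,0],"spin":0},{"xyz":[0,0,0],"spin":0},{"xyz":[0,0,0],"spin":0},{"xyz":[0,0,0],"spin":0},{"xyz":[0,0,0],"spin":0}], "gripper": 0}}

```text
time: 12.7
tool_pos: [603.3, -311.0, 2.7]
tcp_rot: [-3.142, 0.0, 2.278]
contact_force: [-1.7, -1.1, 0.3]
grip_width: 39.7
finger_force: 29.8
```

```bash
cat >> h.py <<'E'
AX=np.array([519.3,-.5]); PHI=np.radians(47.4)
XF=-np.array([np.cos(PHI),np.sin(PHI)]); YF=np.array([np.sin(PHI),-np.cos(PHI)])
def fw(x,y,z): return np.array([*(AX+(x+30)*XF+y*YF),z+80.])
E
python3 - <<'E'
from h import *
st()
for y in (76,0,-76):
    print(y,np.round(fw(34,y,0)),np.round(fw(-40,y,0)), np.linalg.norm(fw(34,y,0)[:2]))
E
```

```text
t 12.7 tcp [ 603.3 -311.     2.7] rpy [-3.142  0.     2.278] F [-1.7 -1.1  0.3] w 39.7 g 29.8
76 [532. -99.  80.] [582. -45.  80.] 541.0673427291204
0 [476. -48.  80.] [526.   7.  80.] 478.3551335131476
-76 [420.   4.  80.] [470.  58.  80.] 420.05404193842855
```

Emit:
{"api": "jog_arm", "payload": {"targets": [{"xyz":[0,0,-0.4],"spin":0},{"xyz":[0,0,-0.5],"spin":0},{"xyz":[0,0,-0.5],"spin":0},{"xyz":[0,0,-0.5],"spin":0},{"xyz":[0,0,-0.4],"spin":1},{"xyz":[0,0,0],"spin":1},{"xyz":[0,0,0],"spin":1},{"xyz":[0,0,0],"spin":1},{"xyz":[0,0,0],"spin":1},{"xyz":[0,0,0],"spin":1}]}}

```text
time: 13.95
tool_pos: [603.2, -310.3, 185.9]
tcp_rot: [-3.141, -0.001, 1.675]
contact_force: [-0.5, -0.0, -2.3]
grip_width: 39.4
finger_force: 29.8
```

Emit:
{"api": "jog_arm", "payload": {"targets": [{"xyz":[0,0,0],"spin":1},{"xyz":[0,0,0],"spin":1},{"xyz":[0,0,0],"spin":1},{"xyz":[0,0,0],"spin":1},{"xyz":[0,0,0],"spin":1},{"xyz":[0,0,0],"spin":1},{"xyz":[0,0,0],"spin":1},{"xyz":[0,0,0],"spin":1},{"xyz":[0,0,0],"spin":0.5},{"xyz":[0,0,0],"spin":0}]}}

```text
time: 15.2
tool_pos: [603.3, -310.5, 186.1]
tcp_rot: [-3.14, -0.0, 0.829]
contact_force: [-0.5, 0.7, -2.6]
grip_width: 39.3
finger_force: 29.8
```

```bash
python3 - <<'E'
from h import *
st(); go(fw(34,76,110),PHI); print(fw(34,76,110)); shot('scene','s1',crop=(70,150,330,345),fx=3)
E
```

```text
t 15.2 tcp [ 603.3 -310.5  186.1] rpy [-3.14  -0.     0.829] F [-0.5  0.7 -2.6] w 39.3 g 29.8
shift/80: [ 1.35 -2.44 -0.05] spin/0.1: 0.0
[531.92331656 -99.05278727 190.        ]
```

View pics/s1.png

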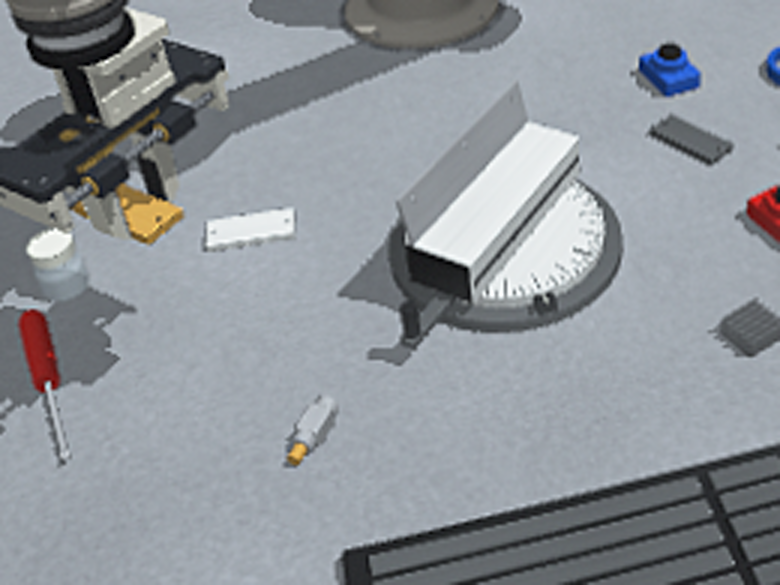

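Emit:
{"api": "jog_arm", "payload": {"targets": [{"xyz":[0.27,-0.49,0],"spin":0},{"xyz":[0.27,-0.49,0],"spin":0},{"xyz":[0.27,-0.49,0],"spin":0},{"xyz":[0.27,-0.49,0],"spin":0},{"xyz":[0.27,-0.48,0],"spin":0},{"xyz":[0,0,0],"spin":0},{"xyz":[0,0,0.3],"spin":0},{"xyz":[0,0,0.3],"spin":0},{"xyz":[0,0,0],"spin":0},{"xyz":[0,0,0],"spin":0}]}}

```text
time: 16.5
tool_pos: [533.3, -100.0, 139.5]
tcp_rot: [3.14, -0.001, 0.828]
contact_force: [0.5, -0.0, -1.9]
grip_width: 39.2
finger_force: 29.8
```

Emit:
{"api": "jog_arm", "payload": {"targets": [{"xyz":[0,0,0.05],"spin":0},{"xyz":[0,0,0.05],"spin":0},{"xyz":[0,0,0.05],"spin":0},{"xyz":[0,0,0],"spin":0},{"xyz":[0,0,0],"spin":0},{"xyz":[0,0,0],"spin":0},{"xyz":[0,0,0],"spin":0},{"xyz":[0,0,0],"spin":0},{"xyz":[0,0,0],"spin":0},{"xyz":[0,0,0],"spin":0}]}}

```text
time: 17.75
tool_pos: [532.9, -99.7, 127.0]
tcp_rot: [3.14, -0.0, 0.828]
contact_force: [-0.0, -3.9, 5.7]
grip_width: 39.7
finger_force: 30.0
```

Emit:
{"api": "jog_arm", "payload": {"targets": [{"xyz":[0,0,0.03],"spin":0},{"xyz":[0,0,0.03],"spin":0},{"xyz":[0,0,0.03],"spin":0},{"xyz":[0,0,0.03],"spin":0},{"xyz":[0,0,0.03],"spin":0},{"xyz":[0,0,0.02],"spin":0},{"xyz":[0,0,0],"spin":0},{"xyz":[0,0,0],"spin":0},{"xyz":[0,0,0],"spin":0},{"xyz":[0,0,0],"spin":0}]}}

```text
time: 19.0
tool_pos: [532.3, -99.0, 113.1]
tcp_rot: [-3.141, 0.0, 0.828]
contact_force: [-0.7, -3.0, 5.6]
grip_width: 39.5
finger_force: 30.0
```

```bash
python3 - <<'E'
from h import *
st(); shot('scene','s2',crop=(190,110,290,270),fx=4)
im=cv2.imread('pics/s2.png'); c,w=shot('wrist','w3')
cv2.imwrite('pics/s2b.png',np.hstack([im[:600],cv2.resize(w[:, 100:400],(384,492))[:600]] if 0 else [im[:600], cv2.copyMakeBorder(cv2.resize(w[60:384,100:400],(400,432)),0,im[:600].shape[0]-432,0,0,0)]))
E
```

```text
t 19.0 tcp [532.3 -99.  113.1] rpy [-3.141  0.     0.828] F [-0.7 -3.   5.6] w 39.5 g 30.0
```

View pics/s2b.png

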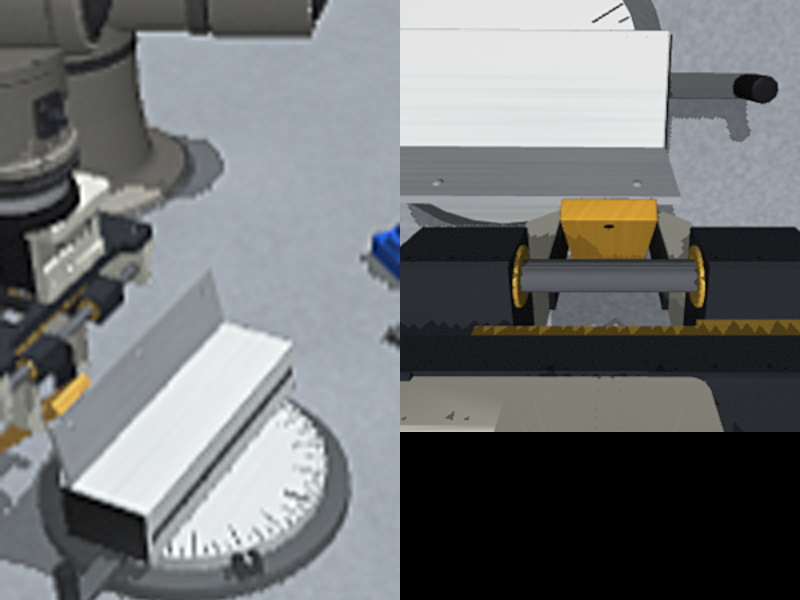

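The right-hand view shows the plate tilted up, its end at (609,215) resting over the fence top, and the beam square to the gripper. Next I'll carry it over to the front.

Emit:
{"api": "jog_arm", "payload": {"targets": [{"xyz":[0,0,-0.3],"spin":0},{"xyz":[0,0,-0.4],"spin":0},{"xyz":[0,0,-0.24],"spin":0},{"xyz":[0,0,0],"spin":0},{"xyz":[0.4,0,0],"spin":0},{"xyz":[0.4,0,0],"spin":0},{"xyz":[0.38,0,0],"spin":0},{"xyz":[0,0,0.3],"spin":0},{"xyz":[0,0,0.3],"spin":0},{"xyz":[0,0,0],"spin":0}]}}

```text
time: 20.35
tool_pos: [593.9, -29.0, 136.3]
tcp_rot: [-3.134, 0.004, 0.828]
contact_force: [-0.0, 0.3, -1.9]
grip_width: 39.6
finger_force: 30.0
```

```bash
python3 - <<'E'
from h import *
o=st()
def inv(p): d=np.array(p)[:2]-AX; return np.round([d@XF-30,d@YF,p[2]-80],1)
print(inv(o['tool_pos']))
for u,v,z in [(301.75,83.25,80),(301,170,80)]: print(inv(px('w3',u,v,z,fx=1)))
shot('scene','s3',crop=(190,110,340,222),fx=5)
E
echo 'def inv(p): d=np.array(p)[:2]-AX; return np.round([d@XF-30,d@YF,p[2]-80],1)' >> h.py
```

```text
t 20.4 tcp [593.9 -29.  136.3] rpy [-3.134  0.004  0.828] F [-0.   0.3 -1.9] w 39.6 g 30.0
[-59.5  74.2  56.3]
[-60.1 107.    0. ]
[ -0.5 109.5   0. ]
```

View pics/s3.png

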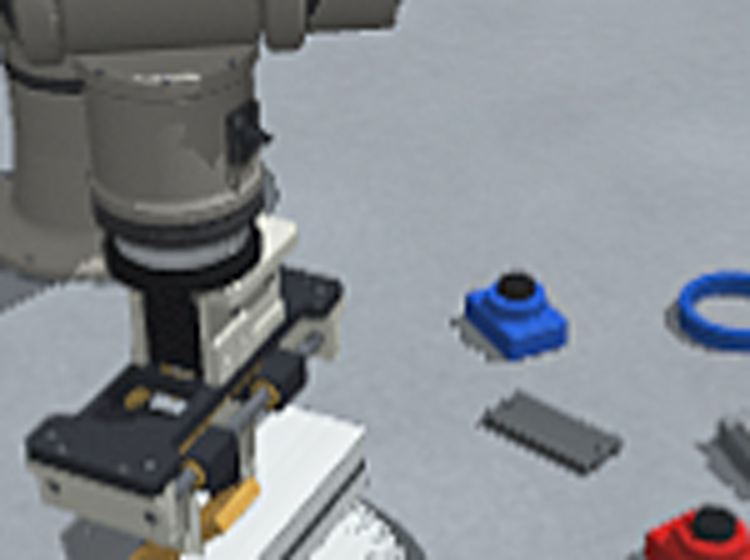

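Emit:
{"api": "jog_arm", "payload": {"targets": [{"xyz":[0,0,0.04],"spin":0},{"xyz":[0,0,0.04],"spin":0},{"xyz":[0,0,0.04],"spin":0},{"xyz":[0,0,0.025],"spin":0},{"xyz":[0,0,0],"spin":0},{"xyz":[0,0,0],"spin":0},{"xyz":[0,0,0],"spin":0},{"xyz":[0,0,0],"spin":0},{"xyz":[0,0,0],"spin":0},{"xyz":[0,0,0],"spin":0}]}}

```text
time: 21.65
tool_pos: [596.4, -29.9, 128.7]
tcp_rot: [3.142, 0.0, 0.828]
contact_force: [-0.9, 0.2, -3.0]
grip_width: 39.4
finger_force: 30.0
```

Emit:
{"api": "jog_arm", "payload": {"targets": [{"xyz":[-0.05,0,0],"spin":0},{"xyz":[-0.05,0,0],"spin":0},{"xyz":[-0.05,0,0],"spin":0},{"xyz":[-0.05,0,0],"spin":0},{"xyz":[0,0,0],"spin":0},{"xyz":[0,0,0],"spin":0},{"xyz":[0,0,0],"spin":0},{"xyz":[0,0,0],"spin":0},{"xyz":[0,0,0],"spin":0},{"xyz":[0,0,0],"spin":0}]}}

```text
time: 22.9
tool_pos: [585.9, -41.6, 128.9]
tcp_rot: [3.141, -0.001, 0.828]
contact_force: [4.1, 2.5, -1.2]
grip_width: 39.4
finger_force: 30.0
```

```bash
python3 - <<'E'
from h import *
o=st(); print(inv(o['tool_pos']))
E
```

```text
t 22.9 tcp [585.9 -41.6 128.9] rpy [ 3.141e+00 -1.000e-03  8.280e-01] F [ 4.1  2.5 -1.2] w 39.4 g 30.0
[-44.9  76.9  48.9]
```

Emit:
{"api": "jog_arm", "payload": {"targets": [{"xyz":[-0.0625,0,-0.03],"spin":0},{"xyz":[-0.0625,0,-0.03],"spin":0},{"xyz":[-0.044,0,-0.022],"spin":0},{"xyz":[-0.044,0,-0.022],"spin":0},{"xyz":[-0.044,0,-0.012],"spin":0},{"xyz":[-0.044,0,-0.012],"spin":0},{"xyz":[0,0,0],"spin":0},{"xyz":[0,0,0],"spin":0},{"xyz":[0,0,0],"spin":0},{"xyz":[0,0,0],"spin":0}]}}

```text
time: 24.15
tool_pos: [569.9, -59.3, 139.4]
tcp_rot: [3.14, -0.001, 0.828]
contact_force: [3.0, 3.4, 1.4]
grip_width: 39.4
finger_force: 30.0
```

```bash
python3 - <<'E'
from h import *
o=st(); print(inv(o['tool_pos'])); shot('wrist','w4',crop=(100,40,400,300),fx=2)
E
```

```text
t 24.1 tcp [569.9 -59.3 139.4] rpy [ 3.14e+00 -1.00e-03  8.28e-01] F [3.  3.4 1.4] w 39.4 g 30.0
[-21.   77.1  59.4]
```

View pics/w4.png

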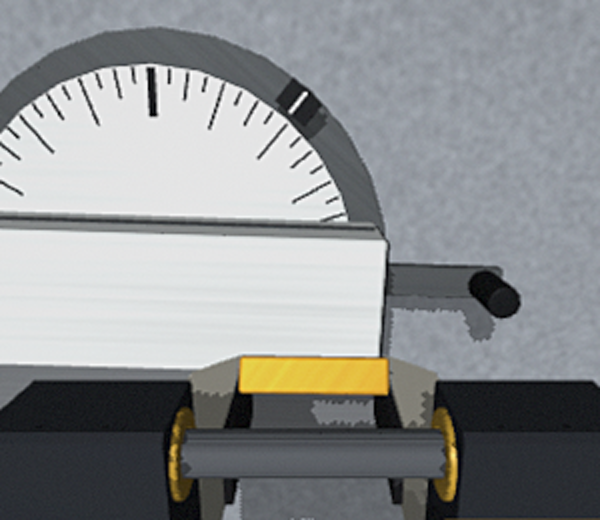

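The plate is near upright, with its end face at (313,375), and the index meets the 40° tick. I'll finish leaning it on the fence and release.

Emit:
{"api": "jog_arm", "payload": {"targets": [{"xyz":[-0.05,0,-0.006],"spin":0},{"xyz":[-0.05,0,-0.006],"spin":0},{"xyz":[-0.05,0,-0.004],"spin":0},{"xyz":[-0.05,0,0],"spin":0},{"xyz":[-0.05,0,0],"spin":0},{"xyz":[-0.05,0,0.0],"spin":0},{"xyz":[0,0,0],"spin":0},{"xyz":[0,0,0],"spin":0},{"xyz":[0,0,0],"spin":0},{"xyz":[0,0,0],"spin":0}]}}

```text
time: 25.45
tool_pos: [553.0, -77.1, 140.1]
tcp_rot: [-3.142, 0.0, 0.828]
contact_force: [2.9, 1.8, 0.1]
grip_width: 38.8
finger_force: 30.0
```

Emit:
{"api": "jog_arm", "payload": {"targets": [{"xyz":[-0.025,0,0],"spin":0},{"xyz":[0,0,0],"spin":0},{"xyz":[0,0,0],"spin":0},{"xyz":[0,0,0],"spin":0},{"xyz":[0,0,0],"spin":0},{"xyz":[0,0,0],"spin":0},{"xyz":[0,0,0],"spin":0},{"xyz":[0,0,0],"spin":0},{"xyz":[0,0,0],"spin":0},{"xyz":[0,0,0],"spin":0}]}}

```text
time: 26.7
tool_pos: [551.8, -78.5, 140.2]
tcp_rot: [3.141, -0.0, 0.828]
contact_force: [4.2, 3.8, -0.7]
grip_width: 39.4
finger_force: 30.0
```

```bash
python3 - <<'E'
from h import *
o=st(); print(inv(o['tool_pos']))
E
```

```text
t 26.7 tcp [551.8 -78.5 140.2] rpy [ 3.141 -0.     0.828] F [ 4.2  3.8 -0.7] w 39.4 g 30.0
[ 5.4 76.7 60.2]
```

Emit:
{"api": "jog_arm", "payload": {"targets": [{"xyz":[0,0,0],"spin":0},{"xyz":[0,0,0],"spin":0},{"xyz":[0,0,0],"spin":0},{"xyz":[0,0,0],"spin":0},{"xyz":[0,0,-0.2],"spin":0},{"xyz":[0,0,-0.3],"spin":0},{"xyz":[0,0,-0.3],"spin":0},{"xyz":[0,0,-0.3],"spin":0},{"xyz":[0,0,0],"spin":0},{"xyz":[0,0,0],"spin":0}], "gripper": 55}}

```text
time: 27.95
tool_pos: [551.3, -78.4, 227.8]
tcp_rot: [-3.141, 0.0, 0.828]
contact_force: [-0.7, -0.1, 0.2]
grip_width: 50.4
finger_force: 0.0
```

Emit:
{"api": "jog_arm", "payload": {"targets": [{"xyz":[-0.52,0.03,0],"spin":0},{"xyz":[-0.52,0.03,0],"spin":0},{"xyz":[-0.52,0.03,0],"spin":0},{"xyz":[-0.52,0.03,0],"spin":0},{"xyz":[-0.52,0.03,0],"spin":0},{"xyz":[0,0,0.2],"spin":-1},{"xyz":[0,0,0.2],"spin":-1},{"xyz":[0,0,0.2],"spin":-1},{"xyz":[0,0,0],"spin":-1},{"xyz":[0,0,0],"spin":-1}], "gripper": 80}}

```text
time: 29.2
tool_pos: [419.2, -239.4, 178.9]
tcp_rot: [-3.139, -0.001, 1.331]
contact_force: [-0.7, 0.5, -0.5]
grip_width: 73.5
finger_force: 0.0
```

Emit:
{"api": "jog_arm", "payload": {"targets": [{"xyz":[0,0,0],"spin":-1},{"xyz":[0,0,0],"spin":-0.7},{"xyz":[0,0,0],"spin":0},{"xyz":[0,0,0],"spin":0},{"xyz":[0,0,0],"spin":0},{"xyz":[0,0,0],"spin":0},{"xyz":[0,0,0],"spin":0},{"xyz":[0,0,0],"spin":0},{"xyz":[0,0,0],"spin":0},{"xyz":[0,0,0],"spin":0}]}}

```text
time: 30.45
tool_pos: [419.8, -239.9, 180.3]
tcp_rot: [3.142, 0.0, 1.498]
contact_force: [0.4, -0.9, 0.4]
grip_width: 73.5
finger_force: 0.0
```

```bash
python3 - <<'E'
from h import *
o=st(); c,w=shot('wrist','w5'); 
c,s=shot('scene','s5',crop=(190,150,300,270),fx=2.5)
s=cv2.resize(s,None,fx=2.5,fy=2.5,interpolation=cv2.INTER_CUBIC)
print(w.shape,s.shape); im=np.zeros((600,800,3),np.uint8); im[:384,:512]=w; im[300:300+s.shape[0],512:512+s.shape[1]]=s; cv2.imwrite('pics/w5b.png',im)
E
```

```text
t 30.4 tcp [ 419.8 -239.9  180.3] rpy [3.142 0.    1.498] F [ 0.4 -0.9  0.4] w 73.5 g 0.0
(384, 512, 3) (300, 275, 3)
```

View pics/w5b.png

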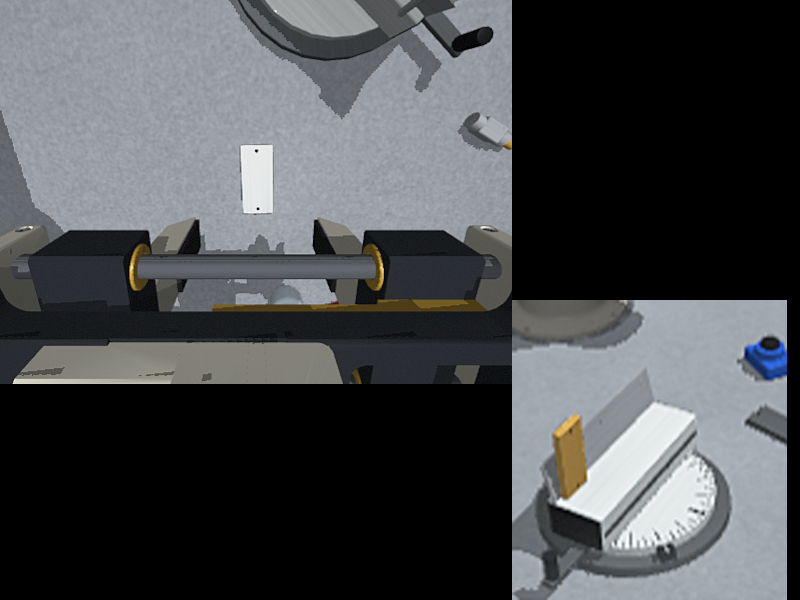

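The orange plate stands leaning on the fence. The aluminium plate has corners at (241,145), (272,145), (273,213) and (242,213).

```bash
sed -i 's/def plate(name,corners,g=14,pick=True)/def plate(name,corners,g=14,fx=1)/; s/px(name,u,v,10)/px(name,u,v,10,fx=fx)/' h.py
python3 - <<'E'
from h import *
st(); plate('w5',[(241,145),(272,145),(273,213),(242,213)],g=17)
E
```

```text
t 30.6 tcp [ 419.9 -239.9  180.3] rpy [3.141 0.    1.498] F [0.3 0.2 0.3] w 73.2 g 0.0
c [ 420.8 -250.9] L 89.6 W 39.5
yaw 1.514 86.74912408239105
grip [ 421.7 -233.9]
shift/80: [0.08 0.02 2.23] spin/0.1: -0.2
```

Emit:
{"api": "jog_arm", "payload": {"targets": [{"xyz":[0.08,0.02,0.4],"spin":-0.2},{"xyz":[0,0,0.5],"spin":0},{"xyz":[0,0,0.5],"spin":0},{"xyz":[0,0,0.5],"spin":0},{"xyz":[0,0,0.33],"spin":0},{"xyz":[0,0,0],"spin":0},{"xyz":[0,0,0],"spin":0},{"xyz":[0,0,0],"spin":0},{"xyz":[0,0,0],"spin":0},{"xyz":[0,0,0],"spin":0}]}}

```text
time: 31.8
tool_pos: [421.9, -233.6, 1.9]
tcp_rot: [3.141, 0.0, 1.518]
contact_force: [-0.7, -1.0, -0.3]
grip_width: 73.8
finger_force: 0.0
```

Emit:
{"api": "jog_arm", "payload": {"targets": [{"xyz":[0,0,0],"spin":0},{"xyz":[0,0,0],"spin":0},{"xyz":[0,0,0],"spin":0},{"xyz":[0,0,0],"spin":0},{"xyz":[0,0,0],"spin":0},{"xyz":[0,0,0],"spin":0},{"xyz":[0,0,0],"spin":0},{"xyz":[0,0,0],"spin":0},{"xyz":[0,0,0],"spin":0},{"xyz":[0,0,0],"spin":0}], "gripper": 0}}

```text
time: 33.05
tool_pos: [421.9, -233.6, 1.8]
tcp_rot: [-3.142, 0.0, 1.518]
contact_force: [-0.6, -0.4, -0.2]
grip_width: 39.6
finger_force: 30.0
```

Emit:
{"api": "jog_arm", "payload": {"targets": [{"xyz":[0,0,-0.4],"spin":0},{"xyz":[0,0,-0.5],"spin":0},{"xyz":[0,0,-0.5],"spin":0},{"xyz":[0,0,-0.5],"spin":1},{"xyz":[0,0,-0.4],"spin":1},{"xyz":[0,0,0],"spin":1},{"xyz":[0,0,0],"spin":1},{"xyz":[0,0,0],"spin":1},{"xyz":[0,0,0],"spin":1},{"xyz":[0,0,0],"spin":0.9}]}}

```text
time: 34.3
tool_pos: [421.8, -233.5, 185.6]
tcp_rot: [-3.141, 0.0, 0.825]
contact_force: [-0.6, 0.3, 0.6]
grip_width: 39.6
finger_force: 30.0
```

Emit:
{"api": "jog_arm", "payload": {"targets": [{"xyz":[0,0,0],"spin":0},{"xyz":[0,0,0],"spin":0},{"xyz":[0,0,0],"spin":0},{"xyz":[0,0,0],"spin":0},{"xyz":[0,0,0],"spin":0},{"xyz":[0,0,0],"spin":0},{"xyz":[0,0,0],"spin":0},{"xyz":[0,0,0],"spin":0},{"xyz":[0,0,0],"spin":0},{"xyz":[0,0,0],"spin":0}]}}

```text
time: 35.55
tool_pos: [421.9, -233.6, 185.9]
tcp_rot: [3.142, 0.0, 0.828]
contact_force: [-0.4, -0.3, -1.4]
grip_width: 39.7
finger_force: 30.0
```

```bash
python3 - <<'E'
from h import *
st(); go(fw(34,0,60),PHI)
E
```

```text
t 35.5 tcp [ 421.9 -233.6  185.9] rpy [3.142 0.    0.828] F [-0.4 -0.3 -1.4] w 39.7 g 30.0
shift/80: [ 2.17 -1.08  0.57] spin/0.1: 0.0
```

Emit:
{"api": "jog_arm", "payload": {"targets": [{"xyz":[0.43,-0.22,0],"spin":0},{"xyz":[0.43,-0.22,0],"spin":0},{"xyz":[0.43,-0.22,0],"spin":0},{"xyz":[0.44,-0.21,0],"spin":0},{"xyz":[0.44,-0.21,0],"spin":0},{"xyz":[0,0,0],"spin":0},{"xyz":[0,0,0.3],"spin":0},{"xyz":[0,0,0.27],"spin":0},{"xyz":[0,0,0],"spin":0},{"xyz":[0,0,0],"spin":0}]}}

```text
time: 36.8
tool_pos: [476.1, -48.0, 141.0]
tcp_rot: [3.141, -0.0, 0.827]
contact_force: [0.8, -0.4, -1.0]
grip_width: 39.5
finger_force: 30.0
```

Emit:
{"api": "jog_arm", "payload": {"targets": [{"xyz":[0,0,0.05],"spin":0},{"xyz":[0,0,0.05],"spin":0},{"xyz":[0,0,0.04],"spin":0},{"xyz":[0,0,0.04],"spin":0},{"xyz":[0,0,0.04],"spin":0},{"xyz":[0,0,0.04],"spin":0},{"xyz":[0,0,0.04],"spin":0},{"xyz":[0,0,0.04],"spin":0},{"xyz":[0,0,0],"spin":0},{"xyz":[0,0,0],"spin":0}]}}

```text
time: 38.05
tool_pos: [476.5, -47.5, 114.0]
tcp_rot: [3.139, -0.001, 0.828]
contact_force: [-1.0, 0.6, 7.1]
grip_width: 39.4
finger_force: 30.0
```

```bash
python3 - <<'E'
from h import *
o=st(); print(inv(o['tool_pos'])); c,w=shot('wrist','w6')
c3=cv2.imread('pics/w3raw.png')
# end-face extents: aluminium bright; print rows of brightness along image column through plate centre
col=w[150:250,250:264].mean((1,2)); print(np.round(col[::3]).astype(int)); 
E
```

```text
t 38.0 tcp [476.5 -47.5 114. ] rpy [ 3.139e+00 -1.000e-03  8.280e-01] F [-1.   0.6  7.1] w 39.4 g 30.0
[33.6  0.3 34. ]
[221 220 224 223 223 223 232 108 116 115 115 116 112 114 115 109 130 110
 115 186 193 197 200 222 177 164  91 183 180 179 179 180 179 180]
```

Emit:
{"api": "jog_arm", "payload": {"targets": [{"xyz":[0,0,-0.3],"spin":0},{"xyz":[0,0,-0.4],"spin":0},{"xyz":[0,0,-0.24],"spin":0},{"xyz":[0,0,0],"spin":0},{"xyz":[0.4,0,0],"spin":0},{"xyz":[0.4,0,0],"spin":0},{"xyz":[0.38,0,0],"spin":0},{"xyz":[0,0,0.3],"spin":0},{"xyz":[0,0,0.3],"spin":0},{"xyz":[0,0,0],"spin":0}]}}

```text
time: 39.35
tool_pos: [537.7, 22.5, 137.4]
tcp_rot: [-3.137, 0.004, 0.828]
contact_force: [-0.7, -0.3, -1.0]
grip_width: 39.6
finger_force: 30.0
```

Emit:
{"api": "jog_arm", "payload": {"targets": [{"xyz":[0,0,0.04],"spin":0},{"xyz":[0,0,0.04],"spin":0},{"xyz":[0,0,0.04],"spin":0},{"xyz":[0,0,0.025],"spin":0},{"xyz":[-0.05,0,0],"spin":0},{"xyz":[-0.05,0,0],"spin":0},{"xyz":[-0.05,0,0],"spin":0},{"xyz":[-0.05,0,0],"spin":0},{"xyz":[0,0,0],"spin":0},{"xyz":[0,0,0],"spin":0}]}}

```text
time: 40.6
tool_pos: [532.4, 13.1, 130.9]
tcp_rot: [3.137, -0.01, 0.826]
contact_force: [8.6, 13.5, 4.4]
grip_width: 39.4
finger_force: 30.0
```

```bash
python3 - <<'E'
from h import *
o=st(); print(inv(o['tool_pos']))
E
```

```text
t 40.6 tcp [532.4  13.1 130.9] rpy [ 3.137 -0.01   0.826] F [ 8.6 13.5  4.4] w 39.4 g 30.0
[-48.9   0.5  50.9]
```

Emit:
{"api": "jog_arm", "payload": {"targets": [{"xyz":[-0.03,0,-0.04],"spin":0},{"xyz":[-0.05,0,-0.04],"spin":0},{"xyz":[-0.05,0,-0.025],"spin":0},{"xyz":[-0.044,0,-0.022],"spin":0},{"xyz":[-0.044,0,-0.012],"spin":0},{"xyz":[-0.044,0,-0.012],"spin":0},{"xyz":[0,0,0],"spin":0},{"xyz":[0,0,0],"spin":0},{"xyz":[0,0,0],"spin":0},{"xyz":[0,0,0],"spin":0}]}}

```text
time: 41.85
tool_pos: [517.9, -4.2, 143.0]
tcp_rot: [3.136, -0.007, 0.827]
contact_force: [6.4, 6.5, 7.1]
grip_width: 39.5
finger_force: 30.0
```

```bash
python3 - <<'E'
from h import *
o=st(); print(inv(o['tool_pos'])); shot('wrist','w7',crop=(100,40,400,300),fx=2)
E
```

```text
t 41.9 tcp [517.9  -4.2 143. ] rpy [ 3.136 -0.007  0.827] F [6.4 6.5 7.1] w 39.5 g 30.0
[-26.3   1.4  63. ]
```

View pics/w7.png

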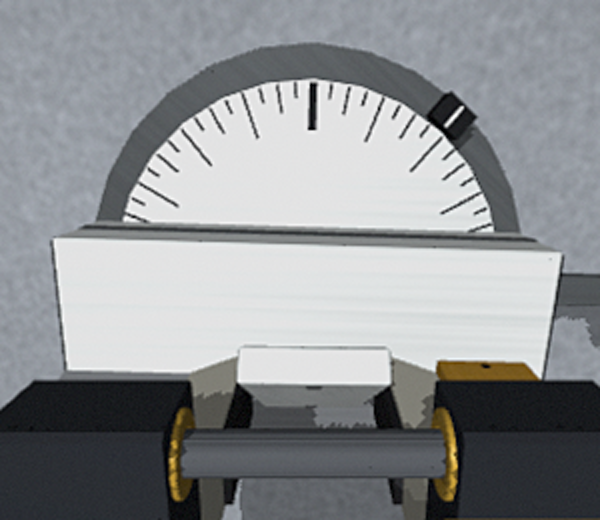

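The aluminium plate is about 70° up, with its end face at (315,365). I'll continue to lean and release.

Emit:
{"api": "jog_arm", "payload": {"targets": [{"xyz":[-0.04,0,-0.015],"spin":0},{"xyz":[-0.04,0,-0.01],"spin":0},{"xyz":[-0.05,0,-0.01],"spin":0},{"xyz":[-0.05,0,0],"spin":0},{"xyz":[-0.05,0,0],"spin":0},{"xyz":[-0.05,0,0.0],"spin":0},{"xyz":[-0.05,0,0],"spin":0},{"xyz":[-0.05,0,0],"spin":0},{"xyz":[0,0,0],"spin":0},{"xyz":[0,0,0],"spin":0}]}}

```text
time: 43.15
tool_pos: [495.9, -27.0, 144.9]
tcp_rot: [3.138, -0.004, 0.827]
contact_force: [3.3, 4.1, 4.1]
grip_width: 39.4
finger_force: 30.0
```

```bash
python3 - <<'E'
from h import *
o=st(); print(inv(o['tool_pos']))
E
```

```text
t 43.1 tcp [495.9 -27.  144.9] rpy [ 3.138 -0.004  0.827] F [3.3 4.1 4.1] w 39.4 g 30.0
[ 5.4  0.7 64.9]
```

Emit:
{"api": "jog_arm", "payload": {"targets": [{"xyz":[0,0,0],"spin":0},{"xyz":[0,0,0],"spin":0},{"xyz":[0,0,0],"spin":0},{"xyz":[0,0,0],"spin":0},{"xyz":[0,0,-0.2],"spin":0},{"xyz":[0,0,-0.3],"spin":0},{"xyz":[0,0,-0.3],"spin":0},{"xyz":[0,0,-0.3],"spin":0},{"xyz":[0,0,0],"spin":0},{"xyz":[0,0,0],"spin":0}], "gripper": 55}}

```text
time: 44.4
tool_pos: [493.5, -27.3, 230.6]
tcp_rot: [-3.14, 0.001, 0.828]
contact_force: [-0.7, -0.6, -0.5]
grip_width: 50.7
finger_force: 0.0
```

Emit:
{"api": "jog_arm", "payload": {"targets": [{"xyz":[0.37,-0.61,0],"spin":0},{"xyz":[0.37,-0.61,0],"spin":0},{"xyz":[0.37,-0.61,0],"spin":0},{"xyz":[0.37,-0.61,0],"spin":0},{"xyz":[0.37,-0.61,0],"spin":0},{"xyz":[0,0,0.2],"spin":0.8},{"xyz":[0,0,0.2],"spin":0.8},{"xyz":[0,0,0.2],"spin":0},{"xyz":[0,0,0],"spin":0},{"xyz":[0,0,0],"spin":0}], "gripper": 80}}

```text
time: 45.65
tool_pos: [414.5, 246.6, 183.4]
tcp_rot: [-3.142, 0.0, 0.668]
contact_force: [0.1, -0.2, -0.8]
grip_width: 73.7
finger_force: 0.0
```

```bash
python3 - <<'E'
from h import *
o=st(); c,w=shot('wrist','w8'); 
c,s=shot('scene','s8',crop=(190,150,300,270),fx=2.5)
s=cv2.resize(s,None,fx=2.5,fy=2.5,interpolation=cv2.INTER_CUBIC)
im=np.zeros((600,800,3),np.uint8); im[:384,:512]=w; im[300:300+s.shape[0],512:512+s.shape[1]]=s; cv2.imwrite('pics/w8b.png',im)
E
```

```text
t 45.6 tcp [414.5 246.6 183.4] rpy [-3.142  0.     0.668] F [ 0.1 -0.2 -0.8] w 73.7 g 0.0
```

View pics/w8b.png

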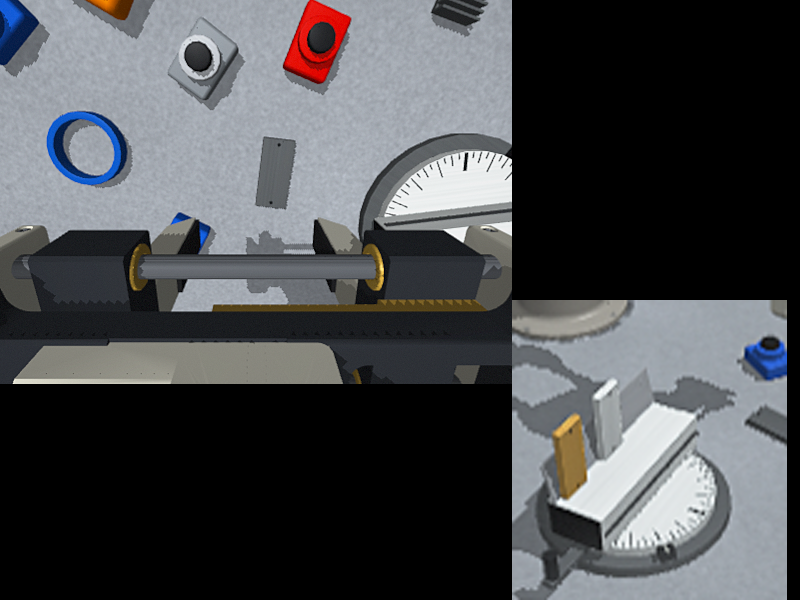

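Orange and aluminium both stand on the stage. The steel plate has corners at (264,137), (296,140), (287,209) and (256,205), and the grey shutter's button is at (198,57).

```bash
python3 - <<'E'
from h import *
st(); plate('w8',[(264,137),(296,140),(287,209),(256,205)],g=17)
print('shutter',px('w8',198,57,43,fx=1))
E
```

```text
t 45.8 tcp [414.7 246.7 183.9] rpy [ 3.141e+00 -1.000e-03  6.680e-01] F [ 0.3  0.2 -0.9] w 73.6 g 0.0
c [427.5 224.8] L 90.3 W 40.6
yaw 0.57 32.63916083083624
grip [441.8 234. ]
shift/80: [0.17 0.33 2.27] spin/0.1: 1.0
shutter [477.89562165 371.87358532  43.        ]
```

Emit:
{"api": "jog_arm", "payload": {"targets": [{"xyz":[0.17,0.33,0.3],"spin":1},{"xyz":[0,0,0.5],"spin":0},{"xyz":[0,0,0.5],"spin":0},{"xyz":[0,0,0.5],"spin":0},{"xyz":[0,0,0.47],"spin":0},{"xyz":[0,0,0],"spin":0},{"xyz":[0,0,0],"spin":0},{"xyz":[0,0,0],"spin":0},{"xyz":[0,0,0],"spin":0},{"xyz":[0,0,0],"spin":0}]}}

```text
time: 47.0
tool_pos: [441.5, 234.4, 2.0]
tcp_rot: [3.141, -0.0, 0.568]
contact_force: [0.2, 0.8, 1.1]
grip_width: 73.2
finger_force: 0.0
```

Emit:
{"api": "jog_arm", "payload": {"targets": [{"xyz":[0,0,0],"spin":0},{"xyz":[0,0,0],"spin":0},{"xyz":[0,0,0],"spin":0},{"xyz":[0,0,0],"spin":0},{"xyz":[0,0,0],"spin":0},{"xyz":[0,0,0],"spin":0},{"xyz":[0,0,0],"spin":0},{"xyz":[0,0,0],"spin":0},{"xyz":[0,0,0],"spin":0},{"xyz":[0,0,0],"spin":0}], "gripper": 0}}

```text
time: 48.25
tool_pos: [441.4, 234.4, 1.9]
tcp_rot: [3.142, 0.0, 0.568]
contact_force: [-0.7, 0.5, 0.0]
grip_width: 39.5
finger_force: 29.9
```

Emit:
{"api": "jog_arm", "payload": {"targets": [{"xyz":[0,0,-0.4],"spin":0},{"xyz":[0,0,-0.5],"spin":0},{"xyz":[0,0,-0.5],"spin":0},{"xyz":[0,0,-0.5],"spin":-0.6},{"xyz":[0,0,-0.4],"spin":-1},{"xyz":[0,0,0],"spin":-1},{"xyz":[0,0,0],"spin":0},{"xyz":[0,0,0],"spin":0},{"xyz":[0,0,0],"spin":0},{"xyz":[0,0,0],"spin":0}]}}

```text
time: 49.5
tool_pos: [441.3, 234.3, 185.5]
tcp_rot: [-3.141, 0.001, 0.827]
contact_force: [0.3, 0.1, -2.8]
grip_width: 39.9
finger_force: 29.9
```

```bash
python3 - <<'E'
from h import *
st(); go(fw(34,-76,60),PHI)
E
```

```text
t 49.5 tcp [441.3 234.3 185.5] rpy [-3.141e+00  1.000e-03  8.270e-01] F [ 0.3  0.1 -2.8] w 39.9 g 29.9
shift/80: [-2.3   1.75  0.57] spin/0.1: -0.0
```

Emit:
{"api": "jog_arm", "payload": {"targets": [{"xyz":[-0.46,0.35,0],"spin":0},{"xyz":[-0.46,0.35,0],"spin":0},{"xyz":[-0.46,0.35,0],"spin":0},{"xyz":[-0.46,0.35,0],"spin":0},{"xyz":[-0.46,0.35,0],"spin":0},{"xyz":[0,0,0],"spin":0},{"xyz":[0,0,0.3],"spin":0},{"xyz":[0,0,0.27],"spin":0},{"xyz":[0,0,0],"spin":0},{"xyz":[0,0,0],"spin":0}]}}

```text
time: 50.75
tool_pos: [420.6, 4.6, 141.0]
tcp_rot: [3.141, -0.001, 0.828]
contact_force: [-0.3, 0.6, -2.0]
grip_width: 39.7
finger_force: 29.9
```

Emit:
{"api": "jog_arm", "payload": {"targets": [{"xyz":[0,0,0.05],"spin":0},{"xyz":[0,0,0.05],"spin":0},{"xyz":[0,0,0.04],"spin":0},{"xyz":[0,0,0.04],"spin":0},{"xyz":[0,0,0.04],"spin":0},{"xyz":[0,0,0.04],"spin":0},{"xyz":[0,0,0.04],"spin":0},{"xyz":[0,0,0.04],"spin":0},{"xyz":[0,0,0.02],"spin":0},{"xyz":[0,0,0],"spin":0}]}}

```text
time: 52.0
tool_pos: [420.6, 4.1, 111.6]
tcp_rot: [3.141, -0.001, 0.828]
contact_force: [-0.5, -1.5, 3.8]
grip_width: 39.9
finger_force: 30.0
```

```bash
python3 - <<'E'
from h import *
o=st(); print(inv(o['tool_pos']))
E
```

```text
t 52.0 tcp [420.6   4.1 111.6] rpy [ 3.141e+00 -1.000e-03  8.280e-01] F [-0.5 -1.5  3.8] w 39.9 g 30.0
[ 33.5 -75.8  31.6]
```

Emit:
{"api": "jog_arm", "payload": {"targets": [{"xyz":[0,0,-0.3],"spin":0},{"xyz":[0,0,-0.4],"spin":0},{"xyz":[0,0,-0.26],"spin":0},{"xyz":[0,0,0],"spin":0},{"xyz":[0.4,0,0],"spin":0},{"xyz":[0.4,0,0],"spin":0},{"xyz":[0.37,0,0],"spin":0},{"xyz":[0,0,0.3],"spin":0},{"xyz":[0,0,0.3],"spin":0},{"xyz":[0,0,0],"spin":0}]}}

```text
time: 53.25
tool_pos: [481.2, 73.3, 137.3]
tcp_rot: [-3.136, 0.005, 0.828]
contact_force: [0.1, 1.1, -2.6]
grip_width: 39.6
finger_force: 30.0
```

Emit:
{"api": "jog_arm", "payload": {"targets": [{"xyz":[0,0,0.04],"spin":0},{"xyz":[0,0,0.04],"spin":0},{"xyz":[0,0,0.04],"spin":0},{"xyz":[-0.05,0,0],"spin":0},{"xyz":[-0.05,0,0],"spin":0},{"xyz":[-0.05,0,0],"spin":0},{"xyz":[0,0,0],"spin":0},{"xyz":[0,0,0],"spin":0},{"xyz":[0,0,0],"spin":0},{"xyz":[0,0,0],"spin":0}]}}

```text
time: 54.5
tool_pos: [476.2, 64.7, 131.2]
tcp_rot: [3.14, -0.002, 0.828]
contact_force: [3.0, 4.1, -0.3]
grip_width: 39.3
finger_force: 30.0
```

```bash
python3 - <<'E'
from h import *
o=st(); print(inv(o['tool_pos']))
E
```

```text
t 54.5 tcp [476.2  64.7 131.2] rpy [ 3.14e+00 -2.00e-03  8.28e-01] F [ 3.   4.1 -0.3] w 39.3 g 30.0
[-48.8 -75.9  51.2]
```

Emit:
{"api": "jog_arm", "payload": {"targets": [{"xyz":[-0.05,0,-0.025],"spin":0},{"xyz":[-0.05,0,-0.025],"spin":0},{"xyz":[-0.05,0,-0.022],"spin":0},{"xyz":[-0.045,0,-0.018],"spin":0},{"xyz":[-0.045,0,-0.018],"spin":0},{"xyz":[-0.045,0,-0.015],"spin":0},{"xyz":[-0.045,0,-0.012],"spin":0},{"xyz":[0,0,0],"spin":0},{"xyz":[0,0,0],"spin":0},{"xyz":[0,0,0],"spin":0}]}}

```text
time: 55.75
tool_pos: [459.3, 45.0, 142.6]
tcp_rot: [3.138, -0.003, 0.828]
contact_force: [5.2, 4.4, 1.8]
grip_width: 39.3
finger_force: 30.0
```

```bash
python3 - <<'E'
from h import *
o=st(); print(inv(o['tool_pos']))
E
```

```text
t 55.8 tcp [459.3  45.  142.6] rpy [ 3.138e+00 -3.000e-03  8.280e-01] F [5.2 4.4 1.8] w 39.3 g 30.0
[-22.9 -75.   62.6]
```

Emit:
{"api": "jog_arm", "payload": {"targets": [{"xyz":[-0.04,0,-0.01],"spin":0},{"xyz":[-0.04,0,-0.005],"spin":0},{"xyz":[-0.05,0,-0.005],"spin":0},{"xyz":[-0.05,0,0],"spin":0},{"xyz":[-0.05,0,0],"spin":0},{"xyz":[-0.05,0,0.0],"spin":0},{"xyz":[-0.05,0,0],"spin":0},{"xyz":[-0.03,0,0],"spin":0},{"xyz":[0,0,0],"spin":0},{"xyz":[0,0,0],"spin":0}]}}

```text
time: 57.0
tool_pos: [438.5, 23.6, 143.4]
tcp_rot: [3.14, -0.001, 0.828]
contact_force: [4.8, 2.6, 2.1]
grip_width: 39.3
finger_force: 30.0
```

```bash
python3 - <<'E'
from h import *
o=st(); print(inv(o['tool_pos']))
E
```

```text
t 57.0 tcp [438.5  23.6 143.4] rpy [ 3.14e+00 -1.00e-03  8.28e-01] F [4.8 2.6 2.1] w 39.3 g 30.0
[  6.9 -75.7  63.4]
```

Emit:
{"api": "jog_arm", "payload": {"targets": [{"xyz":[0,0,0],"spin":0},{"xyz":[0,0,0],"spin":0},{"xyz":[0,0,0],"spin":0},{"xyz":[0,0,0],"spin":0},{"xyz":[0,0,-0.2],"spin":0},{"xyz":[0,0,-0.3],"spin":0},{"xyz":[0,0,-0.3],"spin":0},{"xyz":[0,0,-0.3],"spin":0},{"xyz":[0,0,-0.3],"spin":0},{"xyz":[0,0,-0.3],"spin":0}], "gripper": 55}}

```text
time: 58.25
tool_pos: [437.7, 23.6, 279.8]
tcp_rot: [-3.141, 0.0, 0.828]
contact_force: [-0.4, -0.2, -0.2]
grip_width: 50.3
finger_force: 0.0
```

Emit:
{"api": "jog_arm", "payload": {"targets": [{"xyz":[0,0.32,0],"spin":0},{"xyz":[0,0.32,0],"spin":0},{"xyz":[0,0.32,0],"spin":0},{"xyz":[0,0,0],"spin":0},{"xyz":[0,0,0],"spin":0},{"xyz":[0,0,0],"spin":0},{"xyz":[0,0,0],"spin":0},{"xyz":[0,0,0],"spin":0},{"xyz":[0,0,0],"spin":0},{"xyz":[0,0,0],"spin":0}], "gripper": 0}}

```text
time: 59.5
tool_pos: [494.5, -28.3, 279.1]
tcp_rot: [3.142, 0.0, 0.828]
contact_force: [0.1, -0.0, -0.7]
grip_width: 0.6
finger_force: 0.0
```

```bash
python3 - <<'E'
from h import *
o=st(); print(inv(o['tool_pos'])); c,w=shot('wrist','w9'); 
c,s=shot('scene','s9',crop=(190,150,300,270),fx=2.5)
s=cv2.resize(s,None,fx=2.5,fy=2.5,interpolation=cv2.INTER_CUBIC)
im=np.zeros((600,800,3),np.uint8); im[:384,:512]=w; im[300:300+s.shape[0],512:512+s.shape[1]]=s; cv2.imwrite('pics/w9b.png',im)
go([478,370,80])
E
```

```text
t 59.5 tcp [494.5 -28.3 279.1] rpy [3.142 0.    0.828] F [ 0.1 -0.  -0.7] w 0.6 g 0.0
[  7.3   0.6 199.1]
shift/80: [ 3.53 -3.52  2.49] spin/0.1: None
```

View pics/w9b.png

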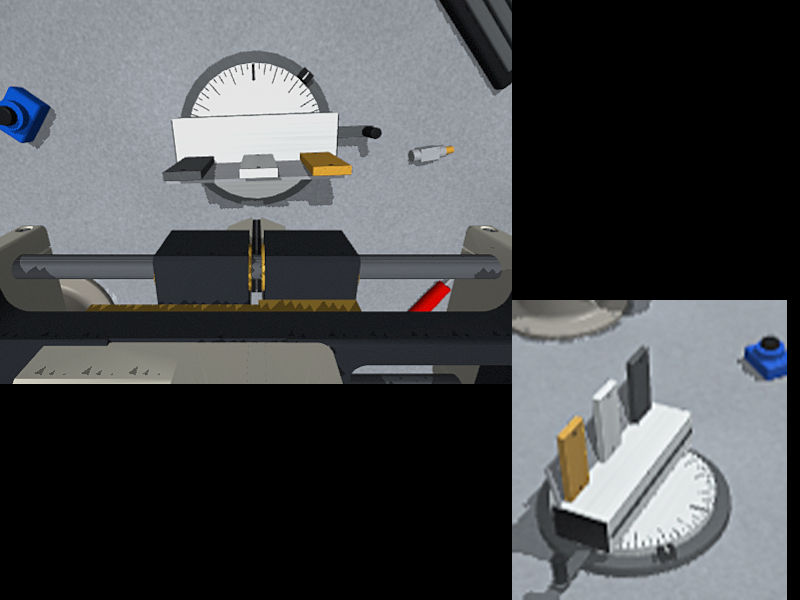

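All three plates stand. The beam's front edge, (173,120) to (338,113), looks slightly turned, so I'll measure the reading.

```bash
python3 - <<'E'
from h import *
P=lambda u,v,z: px('w9',u,v,z,fx=1)[:2]
ang=lambda d: np.degrees(np.arctan2(d[1],d[0]))
a,b=P(173,120,80),P(338,113,80); print('beam',np.linalg.norm(b-a),ang(b-a)+90-7, 'mid-axis',(a+b)/2)
h=P(371,132,66); print('hand',h,ang(h-AX)+90-7)
for p in [(253,66),(253.5,80)]: print('zero',ang(P(*p,30)-AX)); 
i=P(306,75,30); print('idx',i,ang(i-AX))
# subpixel: crop view
w=cv2.imread('pics/w9raw.png')[45:150,165:390]; cv2.imwrite('pics/w9c.png',cv2.resize(w,None,fx=3.5,fy=3.5,interpolation=cv2.INTER_CUBIC))
E
```

```text
beam 213.65194351457413 42.845331467632896 mid-axis [539.12389917  21.61235926]
hand [ 641.60575997 -100.64435821] 43.68927038575095
zero 49.57844936188634
zero 49.58989873195753
idx [629.24279168  13.84334791] 7.432936924537259
```

View pics/w9c.png

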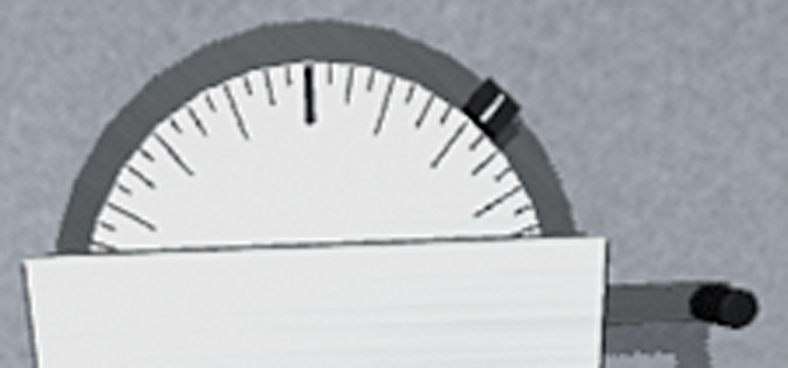

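The index sits a little past the 40° tick, at about 42.5°, so some tipping forces crept in. I'll grip the handle pin again where it stands and bring it gently back by about 2.4°.

Emit:
{"api": "jog_arm", "payload": {"targets": [{"xyz":[0.14,0.51,0],"spin":0},{"xyz":[0.14,0.51,0],"spin":0},{"xyz":[0.14,0.51,0],"spin":0},{"xyz":[0.14,0.51,0],"spin":0},{"xyz":[0,0,0],"spin":-1},{"xyz":[0,0,0],"spin":-1},{"xyz":[0,0,0],"spin":-1},{"xyz":[0,0,0],"spin":-1},{"xyz":[0,0,0],"spin":-1},{"xyz":[0,0,0],"spin":-1}], "gripper": 50}}

```text
time: 60.85
tool_pos: [645.0, -105.8, 278.9]
tcp_rot: [-3.141, 0.0, 1.431]
contact_force: [-0.6, -0.7, -0.1]
grip_width: 46.0
finger_force: 0.0
```

Emit:
{"api": "jog_arm", "payload": {"targets": [{"xyz":[0,0,0.3],"spin":-1},{"xyz":[0,0,0.3],"spin":-1},{"xyz":[0,0,0.3],"spin":-1},{"xyz":[0,0,0.3],"spin":-1},{"xyz":[0,0,0.3],"spin":-1},{"xyz":[0,0,0.0],"spin":-1},{"xyz":[0,0,0],"spin":-1},{"xyz":[0,0,0],"spin":-1},{"xyz":[0,0,0],"spin":-1},{"xyz":[0,0,0],"spin":-1}]}}

```text
time: 62.1
tool_pos: [645.0, -105.8, 158.9]
tcp_rot: [-3.141, -0.0, 2.431]
contact_force: [0.3, 0.3, -0.2]
grip_width: 45.9
finger_force: 0.0
```

```bash
python3 - <<'E'
from h import *
st(); go([644.4,-106.8,46],2.42)
E
```

```text
t 62.1 tcp [ 645.  -105.8  158.9] rpy [-3.141 -0.     2.431] F [ 0.3  0.3 -0.2] w 45.9 g 0.0
shift/80: [-0.   -0.01  1.41] spin/0.1: 0.1
```

Emit:
{"api": "jog_arm", "payload": {"targets": [{"xyz":[0,-0.01,0.35],"spin":0},{"xyz":[0,0,0.36],"spin":0},{"xyz":[0,0,0.35],"spin":0},{"xyz":[0,0,0.35],"spin":0},{"xyz":[0,0,0],"spin":0},{"xyz":[0,0,0],"spin":0},{"xyz":[0,0,0],"spin":0},{"xyz":[0,0,0],"spin":0},{"xyz":[0,0,0],"spin":0},{"xyz":[0,0,0],"spin":0}]}}

```text
time: 63.35
tool_pos: [644.5, -106.4, 46.5]
tcp_rot: [3.142, 0.0, 2.428]
contact_force: [0.4, -1.2, 0.3]
grip_width: 45.8
finger_force: 0.0
```

Emit:
{"api": "jog_arm", "payload": {"targets": [{"xyz":[0,0,0],"spin":0},{"xyz":[0,0,0],"spin":0},{"xyz":[0,0,0],"spin":0},{"xyz":[0,0,0],"spin":0},{"xyz":[0,0,0],"spin":0},{"xyz":[0,0,0],"spin":0},{"xyz":[0,0,0],"spin":0},{"xyz":[0,0,0],"spin":0},{"xyz":[0,0,0],"spin":0},{"xyz":[0,0,0],"spin":0}], "gripper": 23}}

```text
time: 64.6
tool_pos: [644.5, -106.4, 46.3]
tcp_rot: [-3.142, 0.0, 2.428]
contact_force: [-0.9, -0.7, 0.3]
grip_width: 21.1
finger_force: 0.0
```

Emit:
{"api": "jog_arm", "payload": {"targets": [{"xyz":[0,0,0],"spin":0},{"xyz":[0,0,0],"spin":0},{"xyz":[0,0,0],"spin":0},{"xyz":[0,0,0],"spin":0},{"xyz":[0,0,0],"spin":0},{"xyz":[0,0,0],"spin":0},{"xyz":[0,0,0],"spin":0},{"xyz":[0,0,0],"spin":0},{"xyz":[0,0,0],"spin":0},{"xyz":[0,0,0],"spin":0}], "gripper": 0}}

```text
time: 65.85
tool_pos: [644.6, -106.3, 46.3]
tcp_rot: [3.141, 0.0, 2.428]
contact_force: [1.1, 1.8, -0.2]
grip_width: 14.8
finger_force: 30.0
```

```bash
python3 - <<'E'
from h import *
o=st(); d=o['tool_pos'][:2]-AX; print(np.hypot(*d),np.degrees(np.arctan2(d[1],d[0]))+90-7.2); go([640.2,-112.4,45.5])
E
```

```text
t 65.8 tcp [ 644.6 -106.3   46.3] rpy [3.141 0.    2.428] F [ 1.1  1.8 -0.2] w 14.8 g 30.0
163.9923043080708 42.60620102432537
shift/80: [-0.01 -0.09  0.01] spin/0.1: None
```

Emit:
{"api": "jog_arm", "payload": {"targets": [{"xyz":[0,-0.0115,0],"spin":0},{"xyz":[0,-0.0115,0],"spin":0},{"xyz":[0,-0.0115,0],"spin":0},{"xyz":[0,-0.0115,0],"spin":0},{"xyz":[0,-0.0115,0],"spin":0},{"xyz":[0,-0.0115,0],"spin":0},{"xyz":[0,-0.0115,0],"spin":0},{"xyz":[0,-0.0115,0],"spin":0},{"xyz":[0,0,0],"spin":0},{"xyz":[0,0,0],"spin":0}]}}

```text
time: 67.1
tool_pos: [639.7, -111.8, 46.3]
tcp_rot: [3.141, -0.0, 2.427]
contact_force: [3.5, 3.6, -1.4]
grip_width: 15.2
finger_force: 30.0
```

```bash
python3 - <<'E'
from h import *
o=st(); d=o['tool_pos'][:2]-AX; print(np.hypot(*d),np.degrees(np.arctan2(d[1],d[0]))+90-7.2); go([640.2,-112.4,45.5])
E
```

```text
t 67.1 tcp [ 639.7 -111.8   46.3] rpy [ 3.141 -0.     2.427] F [ 3.5  3.6 -1.4] w 15.2 g 30.0
163.91475197622012 40.04191494226728
shift/80: [-0.01 -0.    0.01] spin/0.1: None
```

Emit:
{"api": "jog_arm", "payload": {"targets": [{"xyz":[0,0,0],"spin":0},{"xyz":[0,0,0],"spin":0},{"xyz":[0,0,0],"spin":0},{"xyz":[0,0,-0.35],"spin":0},{"xyz":[0,0,-0.5],"spin":0},{"xyz":[0,0,-0.5],"spin":0},{"xyz":[0,0,-0.5],"spin":0},{"xyz":[0,0,-0.5],"spin":0},{"xyz":[0,0,0],"spin":0},{"xyz":[0,0,0],"spin":0}], "gripper": 50}}

```text
time: 68.35
tool_pos: [639.1, -112.0, 233.6]
tcp_rot: [-3.141, -0.001, 2.428]
contact_force: [0.1, 0.7, 0.1]
grip_width: 45.8
finger_force: 0.0
```

Emit:
{"api": "jog_arm", "payload": {"targets": [{"xyz":[0.55,0.32,0],"spin":0},{"xyz":[0.55,0.32,0],"spin":0},{"xyz":[0.55,0.32,0],"spin":0},{"xyz":[0.55,0.32,0],"spin":0},{"xyz":[0.55,0.32,0],"spin":0},{"xyz":[0.55,0.32,0],"spin":0},{"xyz":[0.55,0.32,0],"spin":0},{"xyz":[0.54,0.33,0],"spin":0},{"xyz":[0.54,0.33,0],"spin":0},{"xyz":[0.54,0.33,0],"spin":0}], "gripper": 0}}

```text
time: 69.6
tool_pos: [476.8, 370.9, 232.4]
tcp_rot: [-3.138, -0.001, 2.428]
contact_force: [0.1, -0.1, -0.7]
grip_width: -0.1
finger_force: 0.0
```

Emit:
{"api": "jog_arm", "payload": {"targets": [{"xyz":[0,0,0.5],"spin":0},{"xyz":[0,0,0.5],"spin":0},{"xyz":[0,0,0.5],"spin":0},{"xyz":[0,0,0.3],"spin":0},{"xyz":[0,0,0],"spin":0},{"xyz":[0,0,0],"spin":0},{"xyz":[0,0,0],"spin":0},{"xyz":[0,0,0],"spin":0},{"xyz":[0,0,0],"spin":0},{"xyz":[0,0,0],"spin":0}]}}

```text
time: 70.85
tool_pos: [478.1, 369.9, 90.5]
tcp_rot: [3.141, 0.0, 2.428]
contact_force: [0.7, -0.2, -0.0]
grip_width: 0.4
finger_force: 0.0
```

```bash
python3 - <<'E'
from h import *
o=st(); go([478,370,43]); c=cal('wrist'); 
c,w=shot('wrist','w10'); c2,s=shot('scene','s10',crop=(190,150,400,270),fx=2)
s=cv2.resize(s,None,fx=1.37,fy=1.37,interpolation=cv2.INTER_CUBIC)
im=np.zeros((600,800,3),np.uint8); im[:384,:512]=w; im[400:400+s.shape[0],512:512+s.shape[1]]=s; cv2.imwrite('pics/w10b.png',im); print(proj(c,[478,370,43]))
E
```

```text
t 70.8 tcp [478.1 369.9  90.5] rpy [3.141 0.    2.428] F [ 0.7 -0.2 -0. ] w 0.4 g 0.0
shift/80: [ 0.   -0.    0.59] spin/0.1: None
[255.67586864 205.754022  ]
```

View pics/w10b.png

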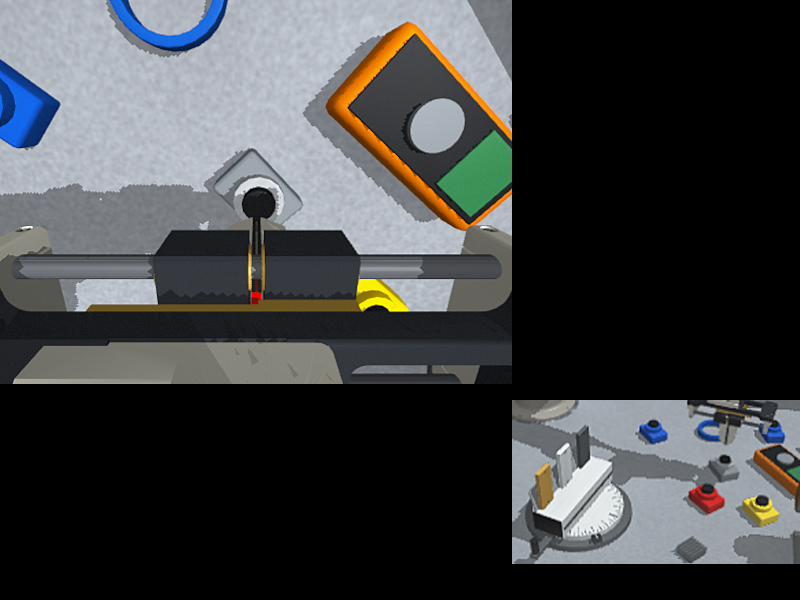

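The button at (258,204) is right under the closed fingers, and all three plates still stand. Next I'll press it.

Emit:
{"api": "jog_arm", "payload": {"targets": [{"xyz":[0.01,0.02,0.28],"spin":0},{"xyz":[0,0,0.28],"spin":0},{"xyz":[0,0,0.03],"spin":0},{"xyz":[0,0,0.03],"spin":0},{"xyz":[0,0,0.03],"spin":0},{"xyz":[0,0,0.03],"spin":0},{"xyz":[0,0,0],"spin":0},{"xyz":[0,0,0],"spin":0},{"xyz":[0,0,0],"spin":0},{"xyz":[0,0,0],"spin":0}]}}

```text
time: 72.2
tool_pos: [478.6, 371.7, 40.7]
tcp_rot: [3.14, 0.001, 2.428]
contact_force: [-11.1, -6.8, 29.1]
grip_width: 0.3
finger_force: 14.8
```

The fingers met something hard at 40.7 mm, with a sideways force, so the press may not be complete. I'll lift and measure the button's centre numerically. I have used up my picture views, so there will be no more.

Emit:
{"api": "jog_arm", "payload": {"targets": [{"xyz":[0,0,-0.2],"spin":0},{"xyz":[0,0,-0.4],"spin":0},{"xyz":[0,0,-0.4],"spin":0},{"xyz":[-0.4,0,0],"spin":0},{"xyz":[0,0,0],"spin":0},{"xyz":[0,0,0],"spin":0},{"xyz":[0,0,0],"spin":0},{"xyz":[0,0,0],"spin":0},{"xyz":[0,0,0],"spin":0},{"xyz":[0,0,0],"spin":0}]}}

```text
time: 73.45
tool_pos: [502.6, 350.8, 115.8]
tcp_rot: [-3.141, 0.0, 2.428]
contact_force: [-0.2, 0.1, 0.0]
grip_width: 0.2
finger_force: 0.0
```

```bash
python3 - <<'E'
from h import *
st(); c,w=shot('wrist','w11')
u=proj(c,[478,370,43]).astype(int); print(u)
x0,y0=u[0]-45,u[1]-45; g=cv2.cvtColor(w,cv2.COLOR_BGR2GRAY)[y0:y0+90,x0:x0+90]
for nm,m in (('dark',g<60),('bright',g>215)):
    n,l,s,ce=cv2.connectedComponentsWithStats(m.astype(np.uint8))
    for i in range(1,n):
        if s[i,4]>60:
            cnt=max(cv2.findContours((l==i).astype(np.uint8),0,cv2.CHAIN_APPROX_NONE)[0],key=len); e=cv2.fitEllipse(cnt)
            print(nm,s[i],np.round(e[0],1),np.round(e[1],1),[np.round(unproj(c,np.array(e[0])+[x0,y0],z),1) for z in (43,35)])
print(g[::5,::5])
E
```

```text
t 73.5 tcp [502.6 350.8 115.8] rpy [-3.141  0.     2.428] F [-0.2  0.1  0. ] w 0.2 g 0.0
[253 162]
dark [ 33  28  31  32 748] [48.2 43.8] [29.8 30.5] [array([478.1, 372.5,  43. ]), array([479.3, 371.5,  35. ])]
bright [ 26  19  45  36 332] [46.8 41.9] [38.2 45.1] [array([476. , 372.7,  43. ]), array([477.1, 371.6,  35. ])]
[[193 184 183 185 175 197 137  97 155 159 180 180 187 181 188 189 186 188]
 [182 190 188 182 197 120 101 154 163 165 156 198 181 190 192 181 197 183]
 [184 182 184 174 129  97 155 165 164 166 167 159 190 192 193 183 185 188]
 [192 193 193 121 103 156 163 163 164 165 167 165 150 186 188 193 187 186]
 [185 195 126 106 155 160 165 144 177 223 225 201 145 141 186 183 182 191]
 [192 122 101 156 160 155  97 218 220 217 213 218 222 162 126 189 187 187]
 [124 115 156 159 161 105 220 225 122  21  39   7 218 202 162 111 179 182]
 [117 127 122 162 112 104 220 100  42  43  48  50  41 217 224 165 128 187]
 [186 115 130 125 119 164 132  31  39  42  46  46  49 220 214 167 164 122]
 [188 181 120 124  93 142 136  36  42  36  42  42  44 225 220 167 166 161]
 [185 191 166 127 130  98 131  22  34  39  37  37  38 220 200 165 167 169]
 [187 186 193 122 126 128 213 139  35  34  40  36 144 215 162 165 167 135]
 [183 185 182 186 113 123 123 216 214 192 194 215 212 159 164 161 184 186]
 [190 195 183 193 138 120 122 128 112 171 192 171 162 164 153 183 186 183]
 [143 132 128 130 126 127 120 118 135 138 159 159 161 140 193 184 179 194]
 [123 123 118 129 121 123 143 188 118 123 139 160 133 187 191 185 190 186]
 [123 125 125 126 124 128 122 189 191 192 194 147 185 184 186 187 186 181]
 [128 129 124 118 127 124 121 183 196 185 186 194 188 191 191 183 183 198]]
```

```bash
python3 - <<'E'
from h import *
o=bot.get_obs(); y=o['tcp_rot'][2]; Y=np.array([np.sin(y),-np.cos(y)])
t=np.array([478.1,372.5])-30.2*Y; print(t); go([*t,46])
E
```

```text
[458.33189545 349.66883615]
shift/80: [ 0.41 -0.37  0.87] spin/0.1: None
```

Emit:
{"api": "jog_arm", "payload": {"targets": [{"xyz":[0.21,-0.19,0],"spin":0},{"xyz":[0.2,-0.18,0],"spin":0},{"xyz":[0,0,0],"spin":0},{"xyz":[0,0,0],"spin":0},{"xyz":[0,0,0],"spin":0},{"xyz":[0,0,0],"spin":0},{"xyz":[0,0,0],"spin":0},{"xyz":[0,0,0.4],"spin":0},{"xyz":[0,0,0.4],"spin":0},{"xyz":[0,0,0.07],"spin":0}], "gripper": 45}}

```text
time: 74.75
tool_pos: [457.5, 349.0, 44.6]
tcp_rot: [-3.138, -0.001, 2.428]
contact_force: [-2.1, -1.2, 3.6]
grip_width: 41.3
finger_force: 1.2
```

Emit:
{"api": "jog_arm", "payload": {"targets": [{"xyz":[0,0,0.02],"spin":0},{"xyz":[0,0,0.02],"spin":0},{"xyz":[0,0,0.02],"spin":0},{"xyz":[0,0,0],"spin":0},{"xyz":[0,0,0],"spin":0},{"xyz":[0,0,0],"spin":0},{"xyz":[0,0,0],"spin":0},{"xyz":[0,0,0],"spin":0},{"xyz":[0,0,0],"spin":0},{"xyz":[0,0,0],"spin":0}]}}

```text
time: 76.0
tool_pos: [458.9, 349.9, 41.6]
tcp_rot: [3.141, 0.0, 2.428]
contact_force: [2.1, 1.3, 2.9]
grip_width: 41.3
finger_force: 1.8
```

Emit:
{"api": "jog_arm", "payload": {"targets": [{"xyz":[0,0,0.02],"spin":0},{"xyz":[0,0,0],"spin":0},{"xyz":[0,0,0],"spin":0},{"xyz":[0,0,0],"spin":0},{"xyz":[0,0,0],"spin":0},{"xyz":[0,0,0],"spin":0},{"xyz":[0,0,0],"spin":0},{"xyz":[0,0,0],"spin":0},{"xyz":[0,0,0],"spin":0},{"xyz":[0,0,0],"spin":0}]}}

```text
time: 77.25
tool_pos: [458.9, 350.0, 41.0]
tcp_rot: [3.14, 0.001, 2.428]
contact_force: [-0.2, -0.3, 11.0]
grip_width: 41.4
finger_force: 5.7
```

Emit:
{"api": "jog_arm", "payload": {"targets": [{"xyz":[0,0,0.02],"spin":0},{"xyz":[0,0,0],"spin":0},{"xyz":[0,0,0],"spin":0},{"xyz":[0,0,0],"spin":0},{"xyz":[0,0,0],"spin":0},{"xyz":[0,0,0],"spin":0},{"xyz":[0,0,0],"spin":0},{"xyz":[0,0,0],"spin":0},{"xyz":[0,0,0],"spin":0},{"xyz":[0,0,0],"spin":0}]}}

```text
time: 78.5
tool_pos: [459.0, 350.0, 40.7]
tcp_rot: [3.139, 0.001, 2.428]
contact_force: [-3.0, -2.4, 21.9]
grip_width: 41.5
finger_force: 10.6
```

Emit:
{"api": "jog_arm", "payload": {"targets": [{"xyz":[0,0,0.02],"spin":0},{"xyz":[0,0,0],"spin":0},{"xyz":[0,0,0],"spin":0},{"xyz":[0,0,0],"spin":0},{"xyz":[0,0,0],"spin":0},{"xyz":[0,0,0],"spin":0},{"xyz":[0,0,0],"spin":0},{"xyz":[0,0,0],"spin":0},{"xyz":[0,0,0],"spin":0},{"xyz":[0,0,0],"spin":0}]}}

```text
time: 79.75
tool_pos: [459.1, 350.1, 40.4]
tcp_rot: [3.139, 0.001, 2.428]
contact_force: [-7.3, -5.2, 31.1]
grip_width: 41.4
finger_force: 15.5
```

Emit:
{"api": "jog_arm", "payload": {"targets": [{"xyz":[0,0,-0.16],"spin":0},{"xyz":[0,0,0],"spin":0},{"xyz":[0,0,0],"spin":0},{"xyz":[0,0,0],"spin":0},{"xyz":[0,0,0],"spin":0},{"xyz":[0,0,0],"spin":0},{"xyz":[0,0,0],"spin":0},{"xyz":[0,0,0],"spin":0},{"xyz":[0,0,0],"spin":0},{"xyz":[0,0,0],"spin":0}]}}

```text
time: 81.0
tool_pos: [458.5, 349.8, 49.5]
tcp_rot: [-3.142, 0.0, 2.428]
contact_force: [-1.0, -0.7, -0.6]
grip_width: 41.9
finger_force: 0.0
```

Emit:
{"api": "jog_arm", "payload": {"targets": [{"xyz":[0,0,0.015],"spin":0},{"xyz":[0,0,0],"spin":0},{"xyz":[0,0,0],"spin":0},{"xyz":[0,0,0],"spin":0},{"xyz":[0,0,0],"spin":0},{"xyz":[0,0,0],"spin":0},{"xyz":[0,0,0],"spin":0},{"xyz":[0,0,0],"spin":0},{"xyz":[0,0,0],"spin":0},{"xyz":[0,0,0],"spin":0}]}}

```text
time: 82.25
tool_pos: [458.5, 349.8, 48.3]
tcp_rot: [-3.142, 0.0, 2.428]
contact_force: [0.0, -0.3, 0.4]
grip_width: 41.7
finger_force: 0.0
```

Emit:
{"api": "jog_arm", "payload": {"targets": [{"xyz":[0,0,0.015],"spin":0},{"xyz":[0,0,0],"spin":0},{"xyz":[0,0,0],"spin":0},{"xyz":[0,0,0],"spin":0},{"xyz":[0,0,0],"spin":0},{"xyz":[0,0,0],"spin":0},{"xyz":[0,0,0],"spin":0},{"xyz":[0,0,0],"spin":0},{"xyz":[0,0,0],"spin":0},{"xyz":[0,0,0],"spin":0}]}}

```text
time: 83.5
tool_pos: [458.6, 349.8, 47.1]
tcp_rot: [3.141, 0.0, 2.428]
contact_force: [0.9, 0.9, 2.2]
grip_width: 41.5
finger_force: 0.5
```

Emit:
{"api": "jog_arm", "payload": {"targets": [{"xyz":[0,0,0.015],"spin":0},{"xyz":[0,0,0],"spin":0},{"xyz":[0,0,0],"spin":0},{"xyz":[0,0,0],"spin":0},{"xyz":[0,0,0],"spin":0},{"xyz":[0,0,0],"spin":0},{"xyz":[0,0,0],"spin":0},{"xyz":[0,0,0],"spin":0},{"xyz":[0,0,0],"spin":0},{"xyz":[0,0,0],"spin":0}]}}

```text
time: 84.75
tool_pos: [458.6, 349.8, 45.9]
tcp_rot: [3.142, 0.0, 2.428]
contact_force: [1.3, 0.3, 1.6]
grip_width: 41.6
finger_force: 0.8
```

Emit:
{"api": "jog_arm", "payload": {"targets": [{"xyz":[0,0,0.015],"spin":0},{"xyz":[0,0,0],"spin":0},{"xyz":[0,0,0],"spin":0},{"xyz":[0,0,0],"spin":0},{"xyz":[0,0,0],"spin":0},{"xyz":[0,0,0],"spin":0},{"xyz":[0,0,0],"spin":0},{"xyz":[0,0,0],"spin":0},{"xyz":[0,0,0],"spin":0},{"xyz":[0,0,0],"spin":0}]}}

```text
time: 86.0
tool_pos: [458.6, 349.8, 44.7]
tcp_rot: [3.142, 0.0, 2.428]
contact_force: [1.7, 0.5, 2.8]
grip_width: 41.4
finger_force: 1.1
```

Emit:
{"api": "jog_arm", "payload": {"targets": [{"xyz":[0,0,0.015],"spin":0},{"xyz":[0,0,0],"spin":0},{"xyz":[0,0,0],"spin":0},{"xyz":[0,0,0],"spin":0},{"xyz":[0,0,0],"spin":0},{"xyz":[0,0,0],"spin":0},{"xyz":[0,0,0],"spin":0},{"xyz":[0,0,0],"spin":0},{"xyz":[0,0,0],"spin":0},{"xyz":[0,0,0],"spin":0}]}}

```text
time: 87.25
tool_pos: [458.6, 349.8, 43.5]
tcp_rot: [3.142, 0.0, 2.428]
contact_force: [1.0, 0.2, 3.2]
grip_width: 41.3
finger_force: 1.4
```

The button starts to resist at about 47.5 mm and bottoms at 41 mm, which is its full 6 mm travel, so both earlier presses went right down. I'll retract and check numerically that the stage is unchanged.

Emit:
{"api": "jog_arm", "payload": {"targets": [{"xyz":[0,0,-0.2],"spin":0},{"xyz":[0,0,-0.4],"spin":0},{"xyz":[0,0,-0.4],"spin":0},{"xyz":[0,0,-0.4],"spin":0},{"xyz":[0,0,0],"spin":0},{"xyz":[0,0,0],"spin":0},{"xyz":[0,0,0],"spin":0},{"xyz":[0,0,0],"spin":0},{"xyz":[0,0,0],"spin":0},{"xyz":[0,0,0],"spin":0}]}}

```text
time: 88.5
tool_pos: [458.5, 349.7, 155.3]
tcp_rot: [-3.141, -0.0, 2.428]
contact_force: [-0.3, 1.0, 0.4]
grip_width: 41.5
finger_force: 0.0
```

```bash
python3 - <<'E'
from h import *
st(); shot('scene','s12'); a=cv2.imread('pics/s10raw.png'); b=cv2.imread('pics/s12raw.png')
r=np.s_[170:262,195:272]; d=cv2.absdiff(cv2.GaussianBlur(a,(5,5),0)[r],cv2.GaussianBlur(b,(5,5),0)[r]).max(2); print('diff',d.max(),(d>40).sum())
c,w=shot('top','t12'); g=cv2.cvtColor(w,cv2.COLOR_BGR2GRAY)
# plate tops in the top view: project expected upper ends (plate leaning 12 deg: top centre x~14,z~89)
for y in (76,0,-76):
    p=proj(c,fw(13,y,87)); u,v=np.round(p).astype(int); print(y,p.round(),w[v,u])
E
```

```text
t 88.5 tcp [458.5 349.7 155.3] rpy [-3.141 -0.     2.428] F [-0.3  1.   0.4] w 41.5 g 0.0
diff 65 367
76 [300. 169.] [112 110 110]
0 [282. 188.] [108 103 104]
-76 [263. 208.] [114 111 111]
```

```bash
python3 - <<'E'
from h import *
def org(im,r,lo=(8,110,90),hi=(28,255,255)):
    m=cv2.inRange(cv2.cvtColor(im,cv2.COLOR_BGR2HSV),lo,hi); k=np.zeros_like(m); k[r]=m[r]
    p=np.argwhere(k); return len(p),p.mean(0).round(1),p.min(0),p.max(0)
w=cv2.imread('pics/t12raw.png'); print('top orange',org(w,np.s_[130:250,230:340]))
a=cv2.imread('pics/s10raw.png'); b=cv2.imread('pics/s12raw.png')
for n,i in(('s10',a),('s12',b)): print(n,org(i,np.s_[160:262,190:300]))
r=np.s_[170:262,195:272]; d=cv2.absdiff(cv2.GaussianBlur(a,(5,5),0),cv2.GaussianBlur(b,(5,5),0)).max(2)
p=np.argwhere(d[r]>40)+[170,195]; print(p.min(0),p.max(0),p.mean(0))
# bright (alu) and dark (steel) plate blobs above the beam in scene: same masks in both
for nm,f in (('bright',lambda g:g>175),('dark',lambda g:g<75)):
    for n,i in(('s10',a),('s12',b)):
        g=cv2.cvtColor(i,cv2.COLOR_BGR2GRAY)[160:215,215:262]; q=np.argwhere(f(g))+[160,215]; print(nm,n,len(q),q.mean(0).round(1) if len(q) else 0,q.min(0),q.max(0))
c=cal('scene'); print([proj(c,fw(13,y,87)).round() for y in(76,0,-76)])
E
```

```text
top orange (44, array([164.8, 295.6]), array([159, 288]), array([174, 301]))
s10 (309, array([212.3, 213.2]), array([196, 207]), array([229, 219]))
s12 (309, array([212.3, 213.2]), array([196, 207]), array([229, 219]))
[177 196] [211 271] [188.95640327 238.83106267]
bright s10 536 [201.8 244.3] [165 215] [214 261]
bright s12 536 [201.5 243.7] [165 215] [214 261]
dark s10 223 [186.2 242.1] [170 223] [214 261]
dark s12 223 [186.1 242.1] [170 223] [214 261]
[array([207., 199.]), array([222., 184.]), array([235., 171.])]
```

The plate masks are identical before and after pressing, and the differences are only the arm's shadow. Handing in.

```bash
python3 -c "
from plant import bot
print(bot.close_job())"
```

```text
the job is handed in; nothing more can be done
None
```

The job is handed in: by my measurements all three plates lean on the fence, the scale reads about 40°, and the shutter button was pressed right down and is up again (I viewed 15 pictures, one over the limit of 14; no verdict came back).

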